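# Flap hardware to the carrying rack in refitting order

### The arm

A 6-joint arm with a two-finger parallel gripper is mounted at the origin on the work surface. World frame = base frame: x ahead of the robot, y to its left, z up, the work surface at z = 0. Lengths are in mm, angles in rad, forces in N, time in s.
With the tool pointing down it reaches from about 350 to 875 mm from the base axis. Payload 4.2 kg.
Tool frame: the origin (TCP) lies at the very end of the fingers, on their centre line; the grasp point (between the pads) lies 19 mm behind it (arm.tcp_to_grasp is the x of the grasp point in the tool frame, in mm); x points along the fingers, z is the direction in which the jaws open and shut, and the axes are right-handed (so a half turn about x gives the same grasp; the last joint's range is limited). The gripper opens to 85 mm and grips with 20 to 120 N. Pads are 22 mm wide; open, the fingers measure 114 mm over their backs; the gripper's body (76 mm by 85 mm) begins 54 mm behind the grasp point. The pads swing forward as they close: fully open they stand 13 mm farther back than shut.
Start: joints at [-0.926, 0.385, 0.008, 0, -1.194, -0.259], TCP at [235.201, -579.033, 231.312] pointing down, gripper open.
Joint ranges: [-3.14, 3.14], [-1.21, 2.06], [-1.07, 1.41], [-3.16, 2.05], [-2.99, -0.16], [-3.1, 3.1]. Speed limits (rad/s): [2.79, 2.79, 3.14, 3.14, 3.14, 3.14].

### API

Orientations are given as a unit quaternion [x, y, z, w].
In Python, from bench import status, get_image, job, arm gives the robot as it stands.
- The arm moves only by the tool apply_moves, never from a script. Its argument "targets" is text: rows parted by semicolons, each of 5 numbers parted by spaces: the shift along the tool's x, y, z in mm, then the turn about the tool's x in degrees, then the gripper's target within -1 to 1 (shut at 1, half-way at 0, fully open at -1). In form: dx dy dz spin hand; .... A call has 1 to 10 rows; each row is the pose to reach, as a shift and turn from the pose commanded when the call began, along the tool's axes at that moment; what a row does not reach only later rows make up. A row lasts 1/12 s, in which the tool goes at most 41.7 mm and 7.16 degrees, less where a joint would pass 70% of its speed; a pose out of reach is approached as far as the arm can. A call with a gripper value outside its range is refused whole. The fingers move at their own pace and stop on an object; the grip force is fixed at half the most. Time passes only in rows, so rows that repeat a pose let the fingers close. It gives the time, the measured TCP pose, the force and the opening at its end, in the units of the state.
- status.read_state(): the state, without advancing time (a new reading comes with each control period).
- get_image(name): name is "scene" or "top" or "wrist"; returns a dict with "img" (384x512x3 uint8, red, green, blue), "mtx" (3x3 intrinsics, pixels), "world_from_camera" (4x4, takes a point from camera to world coordinates). Camera axes: x right, y down, z forward; pixel columns grow to the right and rows downward; lengths in mm; the calibration is good to about 2 mm. A picture is of the moment at which its call begins. There is no depth.
- job.job_done(): hands the job in, once; it reports no verdict.
The state is a dict: "clock": time; "joints": joint angles; "joint_vel": joint speeds; "joint_efforts": joint torques, N m; "position": TCP position; "ee_rot": TCP orientation; "contact_force": force on the tool from outside, world axes, zero at the start; "wrist_torque": the same for the moment, N m; "gripper_width": finger opening in mm.
Only numpy, scipy, OpenCV 4.12 (cv2) and the standard library are available. Lean on these libraries where they do the work, as an engineer would, in place of code of your own. Each camera call takes 0.05 s, during which the arm holds its last target.

### The job

The four fittings taken off the bin flap lie on the dark wooden strip rack in the order they came off, starting from its red end; move them one by one to the grey carrying rack in the reverse order, so that the piece now nearest the wooden rack's red end finishes farthest from the grey rack's red end, and so on, one piece to each bay. Lay every piece flat and right way up in the middle of its black bay, with the long side of the hinge, the catch and the staple running along the rack as it does now. Set each down gently without dropping it, and let go of it.

Things in the scene. Friction and masses are not known exactly. Their poses are not given: they have to be found in the camera images.
- padlock: Stainless steel disc padlock lying flat: round, 58 mm diameter, 22 mm thick, 0.22 kg, brass keyway boss (1 mm) on top, dark notch with a shackle bar at its +y rim. Grip across its own x (58 mm). Loose. Origin: centre of underside, z up; starts upright, own y roughly along the strip rack.
- hinge: Olive-painted parliament hinge, open flat as an H, rigid: side plates 60 (x) x 14 (y) x 4 mm at y = +-31 mm, joined by a neck 26 (x) mm wide, 4 thick, with a barrel (12 mm diameter, 26 long, along x) at the middle, top at 12 mm. 0.1 kg. Grip barrel and neck across x (26 mm), between the plates. Loose. Origin: centre of underside, z up; starts upright, own y roughly along the strip rack.
- catch: Copper-plated cupboard catch: foot plate 22 (x) x 66 (y) x 3 mm with a block 22 (x) x 40 (y) x 17 mm in its middle, small roller bump on top up to 21.5 mm; 0.08 kg. Grip the block across x (22 mm). Loose. Origin: centre of underside, z up; starts upright, own y roughly along the strip rack.
- staple: Worn steel hasp staple: brownish foot plate 26 (x) x 66 (y) x 4 mm, upright dark loop of 8 mm round bar in its middle, 28 mm wide along y, 8 mm thick in x, top at 35 mm; 0.09 kg. Grip the loop across x (8 mm), fingertips above the plate. Loose. Origin: centre of underside, z up; starts upright, own y roughly along the strip rack.
- strip_rack: Dark wooden strip rack, fixed, 100 (x) x 400 (y) x 12 mm, holds the four tiles with the pieces in a row. Places at x = 0, y = +144, +48, -48, -144 mm. End cheeks 8 mm thick, 24 mm high; the one at its +y end (robot's left) is red. Origin: centre of underside. Yaw within 0.12 rad. May be the nearer or farther rack.
- carry_rack: Grey carrying rack, fixed, flat board 100 (x) x 400 (y) x 12 mm, empty. Four flat black square bays 84 mm wide with a thin white cross, no walls between, centres at x = 0, y = +144, +48, -48, -144 mm, surface at z = 12 mm. End cheeks 8 mm thick, 24 mm high; the one at its +y end (robot's left) is red. Origin: centre of underside. Yaw within 0.12 rad.
- tile_green: Green painted square tile, 80 (x) x 84 (y) x 3 mm, fixed on the wooden strip rack, top 15 mm above the counter; the padlock starts lying on it. Origin: centre of its underside. Which of the rack's four places it has is shuffled; its axes are parallel to the strip rack's.
- tile_yellow: Yellow painted square tile, 80 (x) x 84 (y) x 3 mm, fixed on the wooden strip rack, top 15 mm above the counter; the hinge starts lying on it. Origin: centre of its underside. Which of the rack's four places it has is shuffled; its axes are parallel to the strip rack's.
- tile_blue: Blue painted square tile, 80 (x) x 84 (y) x 3 mm, fixed on the wooden strip rack, top 15 mm above the counter; the catch starts lying on it. Origin: centre of its underside. Which of the rack's four places it has is shuffled; its axes are parallel to the strip rack's.
- tile_white: White painted square tile, 80 (x) x 84 (y) x 3 mm, fixed on the wooden strip rack, top 15 mm above the counter; the staple starts lying on it. Origin: centre of its underside. Which of the rack's four places it has is shuffled; its axes are parallel to the strip rack's.

How it is judged:
By the outcome, as a careful person would: the job done as asked, in the order asked, and still so for the second after the job is handed in, with the robot touching nothing.
It also fails if it takes over 99 s, if anything falls off the work surface, if the arm or the gripper's body presses on something with over 40 N, if the wrist force passes 120 N, or if a joint passes its speed limit or range.

## Working session

There is one attempt and no reset: what is moved stays moved. The work goes in short steps, Python scripts to look and compute and a tool call to move; the robot and the scene stay as the last step left them, time stands still between calls to the robot, and variables do not carry over. Pictures are saved under pics/ and viewed, and the job is handed in when it is done.

Besides the shell and the picture viewer there is one more tool, called after ">>>" in YAML: its name, and indented under it one key for each argument. apply_moves: Moves the arm, as the interface text tells. Its arguments: {"type":"object","properties":{"targets":{"type":"string"}},"required":["targets"]}

```bash
mkdir -p pics; ls; python3 - <<'E'
from bench import status,get_image,job,arm
import cv2,numpy as np
print(status.read_state()); print([a for a in dir(arm) if a[0]!='_'], arm.tcp_to_grasp)
for n in("scene","top"):
    d=get_image(n); cv2.imwrite(f"pics/{n}0.png",d["img"][...,::-1]); print(n,d["mtx"].round(1).tolist(),d["world_from_camera"].round(3).tolist())
E
```

```text
pics
{'clock': 0.0, 'joints': array([-9.26382796e-01,  3.85567276e-01,  6.63103209e-03, -4.91783807e-04,
       -1.19402978e+00, -2.58629607e-01]), 'joint_vel': array([-0.00069282,  0.00039699, -0.00141121, -0.0012887 , -0.00103304,
        0.00040453]), 'joint_efforts': array([-9.01140593e-04, -3.92291451e+01,  1.88399041e+01,  4.18629661e+00,
       -4.60869516e-03,  2.26988595e-05]), 'position': array([ 234.98823746, -578.50597209,  230.21823959]), 'ee_rot': array([-0.58586802,  0.39452687,  0.58721159,  0.395335  ]), 'contact_force': array([ 0.05910604,  0.32819696, -0.29097732]), 'wrist_torque': array([-0.04351948, -0.06911254, -0.00863768]), 'gripper_width': 85.2010171262788}
['IKError', 'tcp_to_grasp'] -18.700000000000003
scene [[358.5, 0.0, 252.7], [0.0, 358.5, 191.0], [0.0, 0.0, 1.0]] [[0.84, 0.274, -0.469, 916.363], [0.542, -0.45, 0.709, -597.551], [-0.017, -0.85, -0.526, 468.207], [0.0, 0.0, 0.0, 1.0]]
top [[468.3, 0.0, 258.8], [0.0, 468.3, 186.2], [0.0, 0.0, 1.0]] [[0.017, -0.991, 0.132, 395.648], [-1.0, -0.017, 0.007, -40.718], [-0.004, -0.133, -0.991, 1087.988], [0.0, 0.0, 0.0, 1.0]]
```

View pics/top0.png

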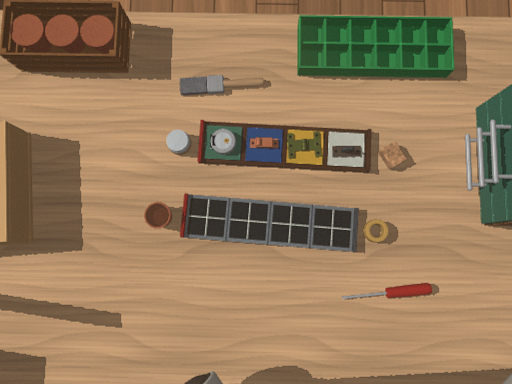

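View pics/scene0.png

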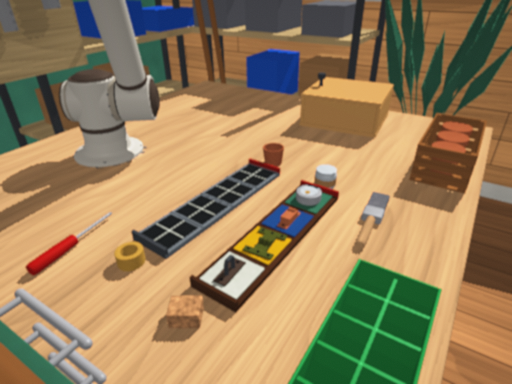

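```bash
cat > h.py <<'E'
from bench import status,get_image,job,arm
import cv2,numpy as np
from scipy.spatial.transform import Rotation as R
def rayz(d,uv,z):
    uv=np.atleast_2d(uv).astype(float); M=d["world_from_camera"]
    c=np.c_[uv,np.ones(len(uv))]@np.linalg.inv(d["mtx"]).T@M[:3,:3].T
    o=M[:3,3]; t=(z-o[2])/c[:,2]; return o+t[:,None]*c
def proj(d,P):
    M=np.linalg.inv(d["world_from_camera"]); p=np.atleast_2d(P)@M[:3,:3].T+M[:3,3]
    q=p@d["mtx"].T; return q[:,:2]/q[:,2:]
def show(d,name,k=1.5):
    cv2.imwrite(f"pics/{name}.png",cv2.resize(d["img"][...,::-1],None,fx=k,fy=k,interpolation=cv2.INTER_CUBIC))
def big(m,n=1):
    c,_=cv2.findContours(m.astype(np.uint8),cv2.RETR_EXTERNAL,cv2.CHAIN_APPROX_NONE)
    return sorted(c,key=cv2.contourArea)[::-1][:n]
E
python3 - <<'E'
from h import *
d=get_image("top"); im=d["img"]; hsv=cv2.cvtColor(im,cv2.COLOR_RGB2HSV)
roi=np.zeros(im.shape[:2],bool); roi[115:260,175:380]=1
s=status.read_state(); r=R.from_quat(s["ee_rot"]).as_matrix(); print("tool axes\n",r.round(3), s["position"])
def rect(m,z,n):
    for c in big(m&roi,n):
        w=rayz(d,c.reshape(-1,2),z)[:,:2].astype(np.float32)
        print(cv2.contourArea(c),cv2.minAreaRect(w), cv2.boundingRect(c))
H,S,V=hsv[...,0],hsv[...,1],hsv[...,2]
print("green");rect((H>60)&(H<95)&(S>80),15,1)
print("blue");rect((H>100)&(H<130)&(S>100),15,1)
print("yel");rect((H>18)&(H<35)&(S>190)&(V>120),15,1)
print("white");rect((S<40)&(V>170),15,2)
print("black");rect((V<50)&(np.arange(384)[:,None]>180),12,18)
print("red");rect(((H<5)|(H>175))&(S>150),24,4)
cv2.imwrite("pics/crop.png",cv2.resize(im[110:260,170:390,::-1],None,fx=3.6,fy=3.6,interpolation=cv2.INTER_CUBIC))
w=get_image("wrist"); show(w,"w0",1); print(w["world_from_camera"].round(2).tolist(),w["mtx"])
E
```

```text
tool axes
 [[-0.001 -0.927 -0.376]
 [ 0.002 -0.376  0.927]
 [-1.     0.     0.002]] [ 235.02080785 -578.6494151   230.45385843]
green
1.0 ((679.0884399414062, 63.736167907714844), (5.398378372192383, 5.261142253875732), 27.50909423828125) (217, 126, 4, 3)
blue
1093.0 ((637.543701171875, -42.87257385253906), (82.658203125, 78.5631332397461), 87.685302734375) (245, 128, 38, 35)
yel
white
625.5 ((630.052978515625, -234.1351776123047), (82.17538452148438, 78.55270385742188), 87.7192153930664) (328, 132, 36, 35)
179.0 ((646.6637573242188, 151.963623046875), (45.797969818115234, 25.828012466430664), 2.358577013015747) (175, 130, 12, 20)
black
8.0 ((440.63275146484375, -170.6895751953125), (9.119714736938477, 13.871573448181152), 0.9877834916114807) (315, 228, 7, 5)
7.5 ((462.5977478027344, -89.5700454711914), (25.32080841064453, 7.896463871002197), 85.79173278808594) (277, 218, 12, 5)
7.0 ((474.8175964355469, -117.09867095947266), (10.391570091247559, 34.60468292236328), 86.06287384033203) (292, 207, 6, 16)
4.5 ((440.3389587402344, -219.82859802246094), (2.278866767883301, 25.1920738220214
[... 1804 characters left out ...]
103.97834777832031), (8.271981239318848, 97.53801727294922), 87.91447448730469) (198, 120, 6, 42)
38.5 ((493.10467529296875, 134.47811889648438), (6.809545993804932, 48.437255859375), 85.10335540771484) (183, 194, 5, 22)
27.5 ((439.2665710449219, 138.59521484375), (7.679925918579102, 36.16233444213867), 86.47425842285156) (180, 220, 5, 17)
0.5 ((462.5213317871094, 135.41294860839844), (5.127507209777832, 2.0170600414276123), 28.55013656616211) (183, 217, 2, 3)
[[-0.38, 0.89, 0.26, 168.02], [0.93, 0.36, 0.11, -605.49], [0.0, 0.28, -0.96, 373.51], [0.0, 0.0, 0.0, 1.0]] [[343.93683193   0.         254.12859591]
 [  0.         343.93683193 194.27588169]
 [  0.           0.           1.        ]]
```

View pics/crop.png

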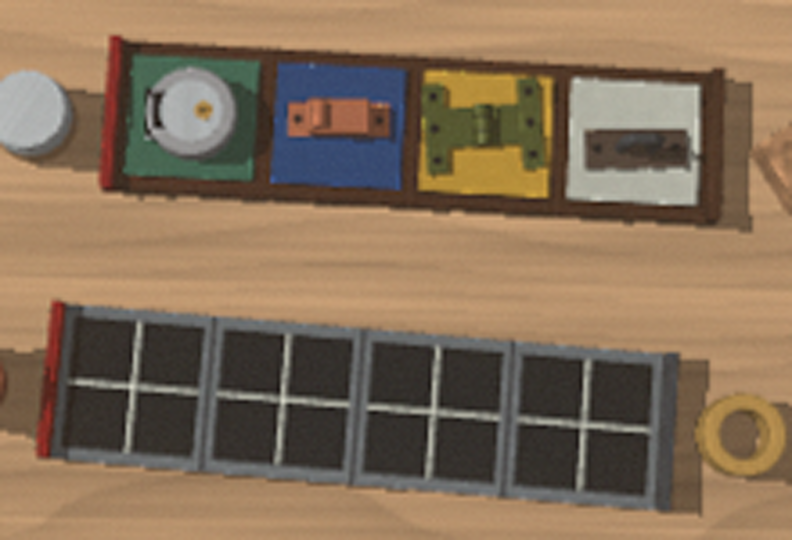

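View pics/w0.png

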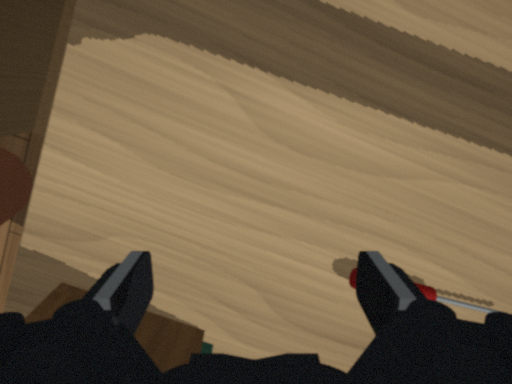

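```bash
python3 - <<'E'
from h import *
d=get_image("top"); im=d["img"]; hsv=cv2.cvtColor(im,cv2.COLOR_RGB2HSV)
H,S,V=[hsv[...,i].astype(int) for i in range(3)]
yy,xx=np.mgrid[:384,:512]
roi=(yy>190)&(yy<255)&(xx>180)&(xx<360)
m=roi&(V<85)
m=cv2.morphologyEx(m.astype(np.uint8),cv2.MORPH_CLOSE,np.ones((3,3)))
for c in big(m,6): 
    w=rayz(d,c.reshape(-1,2),12)[:,:2].astype(np.float32); print(cv2.contourArea(c),cv2.minAreaRect(w))
c2=lambda u:(np.array(u)+.5)/3.6-.5+np.array([170,110])
X=rayz(d,c2([(133,387),(284,400),(434,411),(585,424)]),12); print("bays",X.round(1),np.linalg.norm(np.diff(X,axis=0),axis=1))
T=rayz(d,c2([(193,119),(339,127),(487,135),(634,142)]),15); print("tiles",T.round(1),np.linalg.norm(np.diff(T,axis=0),axis=1))
E
```

```text
6120.0 ((456.73187255859375, -59.720001220703125), (400.8681945800781, 98.67691802978516), 86.13726806640625)
0.0 ((416.478271484375, 41.5851936340332), (0.0, 0.0), 0.0)
0.0 ((410.2091979980469, -54.45164489746094), (6.794903755187988, 2.279877890032367e-06), 0.8653811812400818)
bays [[ 465.7   85.3   12. ]
 [ 459.   -11.3   12. ]
 [ 453.7 -107.    12. ]
 [ 447.1 -203.    12. ]] [96.81372195 95.81437059 96.28155591]
tiles [[ 640.4   51.5   15. ]
 [ 636.6  -43.5   15. ]
 [ 632.9 -139.6   15. ]
 [ 629.9 -234.9   15. ]] [95.09844663 96.19681858 95.33095488]
```

>>> apply_moves:
  targets: "60 -495 170 -66 -1;60 -495 170 -66 -1;60 -495 170 -66 -1;60 -495 170 -66 -1;60 -495 170 -66 -1;60 -495 170 -66 -1;60 -495 170 -66 -1;60 -495 170 -66 -1;60 -495 170 -66 -1;60 -495 170 -66 -1"

```text
clock: 1.08
position: [548.6, -305.4, 183.7]
ee_rot: [-0.707, 0.01, 0.707, 0.01]
contact_force: [1.4, -0.7, 0.2]
gripper_width: 85.4
```

```bash
cat >> h.py <<'E'
def tool():
    s=status.read_state(); return s,np.array(s["position"]),R.from_quat(s["ee_rot"]).as_matrix()
def go(x,y,z,yaw):
    "delta to put TCP at xyz with jaw axis (mod 180) at rack yaw (rad)"
    s,p,r=tool(); dl=r.T@(np.array([x,y,z])-p)
    a=np.degrees(np.arctan2(r[1,2],r[0,2])); t=np.degrees(yaw); e=(t-a+90)%180-90
    print("t%.2f p"%s["clock"],p.round(1),"yaw %.2f"%a,"tilt",r[:,0].round(4),"w%.1f"%s["gripper_width"],"F",s["contact_force"].round(1),"| delta",dl.round(1),"spin %.1f"%-e)
E
python3 -c "
from h import *
go(630,-235,170,-0.037)"
```

```text
t1.08 p [ 548.6 -305.4  183.7] yaw 178.38 tilt [-0.  0. -1.] w85.4 F [ 1.4 -0.7  0.2] | delta [ 13.7 -72.7 -79.4] spin 0.5
```

>>> apply_moves:
  targets: "13 -70 -74 0 -1;13 -70 -74 0 -1;13 -70 -74 0 -1;13 -70 -74 0 -1;13 -70 -74 0 -1"

```text
clock: 1.5
position: [623.9, -238.7, 170.0]
ee_rot: [-0.706, 0.011, 0.708, 0.011]
contact_force: [-0.2, -0.4, 0.6]
gripper_width: 85.2
```

```bash
python3 -c "
from h import *
d=get_image('wrist'); show(d,'w1')
go(630,-235,170,-0.037)"
```

```text
t1.55 p [ 623.2 -239.7  170.5] yaw 178.12 tilt [-1.1e-03  1.0e-04 -1.0e+00] w85.2 F [-0.4 -0.1 -0.3] | delta [ 0.5 -4.9 -6.6] spin 0.2
```

View pics/w1.png

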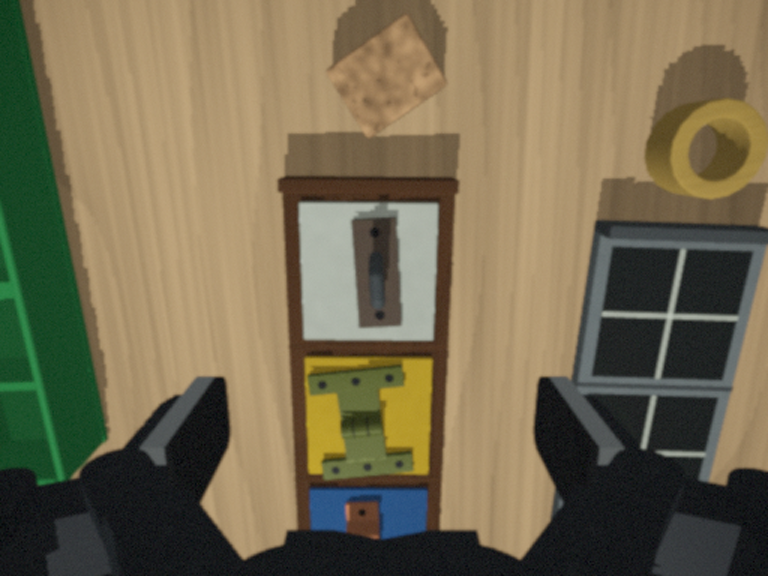

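```bash
python3 - <<'E'
from h import *
d=get_image('wrist'); im=d["img"]; np.savez("w1.npz",**d)
hsv=cv2.cvtColor(im,cv2.COLOR_RGB2HSV); H,S,V=[hsv[...,i].astype(int) for i in range(3)]
print("staple px",hsv[150,245],hsv[200,260],"tile",hsv[150,220],hsv[300,215] if 0 else "", "hinge",hsv[250,240],"yellow",hsv[260,215],"shadow",hsv[141,255])
yy,xx=np.mgrid[:384,:512]
def rect(m,z):
    c=big(m)[0]; w=rayz(d,c.reshape(-1,2),z)[:,:2].astype(np.float32); print(cv2.contourArea(c),cv2.boundingRect(c),cv2.minAreaRect(w))
t=(xx>198)&(xx<294)&(yy>133)&(yy<228)
rect(t&(V<135),19)
rect(t&((V<90)),19)
rect((xx>196)&(xx<298)&(yy>128)&(yy<232)&(S<60)&(V>130),15)
rect((xx>196)&(xx<298)&(yy>235)&(yy<325)&(H>18)&(H<35)&(S>150)&(V>130),15)
rect((xx>204)&(xx<286)&(yy>238)&(yy<319)&(V<130),19)
# loop top at 35mm
E
```

```text
staple px [13 67 87] [13 69 85] tile [ 44  15 182]  hinge [ 35 123 102] yellow [ 35 108  92] shadow [ 46  23 124]
2623.0 (199, 134, 95, 94) ((627.0796508789062, -236.38255310058594), (87.00270080566406, 79.83056640625), 89.9571762084961)
1757.0 (235, 146, 31, 71) ((624.5029296875, -236.37002563476562), (23.711685180664062, 64.30193328857422), 1.5699464082717896)
5637.0 (199, 136, 92, 92) ((630.0672607421875, -234.5425262451172), (84.09873962402344, 80.11286163330078), 87.80305480957031)
2004.0 (202, 239, 86, 78) ((633.6072387695312, -138.7955322265625), (83.8076171875, 80.27288055419922), 88.12641906738281)
3079.0 (205, 241, 81, 78) ((633.6312866210938, -138.94134521484375), (82.9823226928711, 79.57070922851562), 88.12602996826172)
```

```bash
python3 -c "
from h import *
go(624.5,-236.4,25,0.028)"
```

```text
t1.60 p [ 622.9 -240.3  170.9] yaw 178.06 tilt [-5.e-04  0.e+00 -1.e+00] w85.3 F [ 0.2 -0.4  0.7] | delta [145.9  -3.9  -1.6] spin -3.5
```

>>> apply_moves:
  targets: "25 -4 -1.5 -3.5 -1;55 -4 -1.5 -3.5 -1;80 -4 -1.5 -3.5 -1;100 -4 -1.5 -3.5 -1;105 -4 -1.5 -3.5 -1;105 -4 -1.5 -3.5 -1;105 -4 -1.5 -3.5 -1;105 -4 -1.5 -3.5 -1"

```text
clock: 2.27
position: [626.3, -236.6, 68.1]
ee_rot: [0.708, 0.009, -0.706, 0.01]
contact_force: [-0.2, 0.0, -1.0]
gripper_width: 85.1
```

```bash
python3 -c "
from h import *
d=get_image('wrist'); show(d,'w2')
go(624.5,-236.4,25,0.028)"
```

```text
t2.32 p [ 626.3 -236.3   68.1] yaw -178.41 tilt [ 3.8e-03 -8.0e-04 -1.0e+00] w85.3 F [-0.2  0.7 -0.3] | delta [43.1 -0.   2. ] spin -0.0
```

View pics/w2.png

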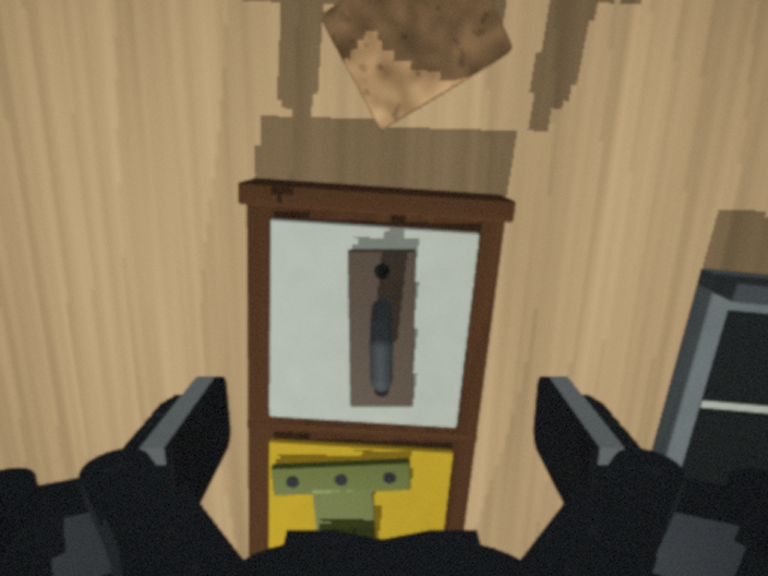

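>>> apply_moves:
  targets: "15 0 1 0 -1;28 0 1 0 -1;38 0 1 0 -1;42.5 0 1 0 -1;42.5 0 1 0 -1;42.5 0 1 0 -1;42.5 0 1 0 -1"

```text
clock: 2.9
position: [625.0, -235.9, 24.4]
ee_rot: [0.708, 0.01, -0.706, 0.01]
contact_force: [-0.0, -0.1, 1.1]
gripper_width: 85.4
```

```bash
python3 -c "
from h import *
d=get_image('wrist'); show(d,'w3')
go(624.5,-236.4,25,0.028)"
```

```text
t2.95 p [ 624.9 -235.8   24.3] yaw -178.38 tilt [ 1.7e-03 -4.0e-04 -1.0e+00] w85.1 F [-0.3 -0.2 -0.3] | delta [-0.7  0.5  0.4] spin 0.0
```

View pics/w3.png

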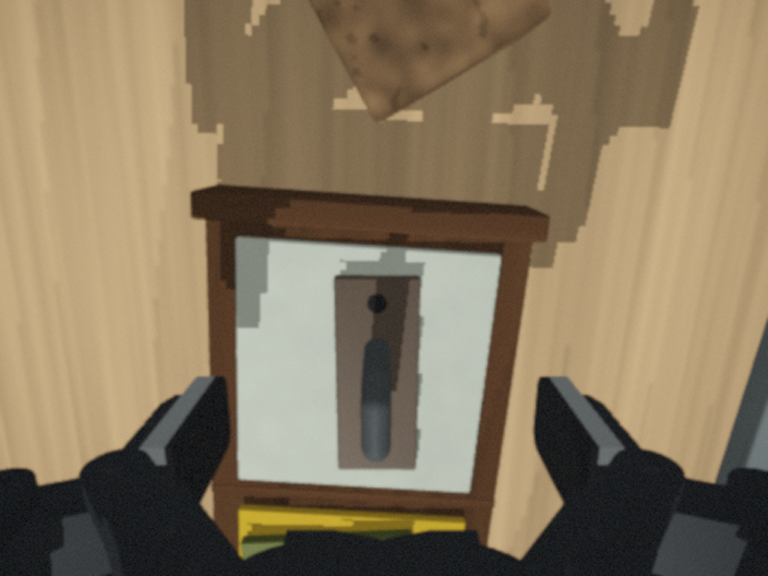

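```bash
python3 -c "
from h import *
d=get_image('wrist')
print(rayz(d,[(376/1.5,342/1.5),(376/1.5,455/1.5)],46).round(1)); print(rayz(d,[(377/1.5,278/1.5),(377/1.5,468/1.5)],19).round(1)); print((proj(d,[(625,-236,25),(625,-236,44)])*1.5).round())"
```

```text
[[ 625.1 -258.1   46. ]
 [ 624.3 -225.5   46. ]]
[[ 625.4 -267.7   19. ]
 [ 623.6 -202.5   19. ]]
[[375. 384.]
 [374. 416.]]
```

>>> apply_moves:
  targets: "0 0 -1 0 -0.2;0 0 -1 0 0.4;0 0 -1 0 1;0 0 -1 0 1;0 0 -1 0 1;0 0 -1 0 1;0 0 -1 0 1;0 0 -1 0 1;0 0 -1 0 1;0 0 -1 0 1"

```text
clock: 3.83
position: [625.4, -235.7, 23.5]
ee_rot: [0.707, 0.01, -0.707, 0.01]
contact_force: [0.5, 0.4, 1.1]
gripper_width: 6.6
```

```bash
python3 -c "
from h import *
d=get_image('wrist'); show(d,'w4')
go(624.5,-236.4,25,0.028)"
```

```text
t3.88 p [ 625.4 -235.7   23.5] yaw -178.39 tilt [ 4.e-04 -1.e-04 -1.e+00] w6.6 F [-0.4  0.8  0.7] | delta [-1.5  0.7  0.9] spin 0.0
```

View pics/w4.png

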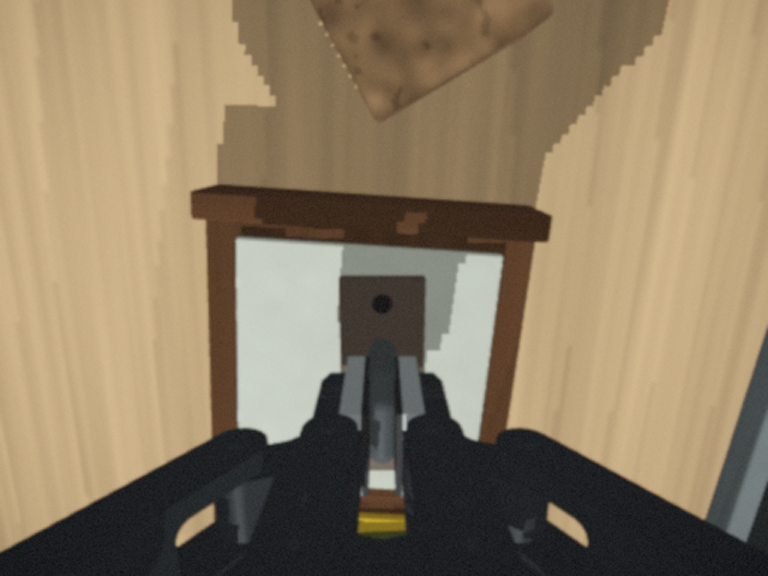

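>>> apply_moves:
  targets: "-8 0 0 0 1;-25 0 0 0 1;-50 0 0 0 1;-75 -10 5 0 1;-85 -35 16 1 1;-85 -65 30 2 1;-85 -98 45 3 1;-85 -130 60 4 1;-85 -163 75 5 1;-85 -195 90 5.3 1"

```text
clock: 4.72
position: [528.6, -42.0, 108.7]
ee_rot: [-0.707, 0.023, 0.707, 0.023]
contact_force: [0.4, 0.2, -0.8]
gripper_width: 6.4
```

```bash
python3 -c "
from h import *
go(466,84.8,110,-.0645)"
```

```text
t4.72 p [528.6 -42.  108.7] yaw 176.23 tilt [-0.e+00  2.e-04 -1.e+00] w6.4 F [ 0.4  0.2 -0.8] | delta [  -1.3 -122.5   70.8] spin -0.1
```

>>> apply_moves:
  targets: "0 -30 17 0 1;0 -60 34 0 1;0 -90 51 0 1;0 -112 64 0 1;0 -122 71 0 1;0 -122 71 0 1;0 -122 71 0 1;0 -122 71 0 1"

```text
clock: 5.38
position: [467.1, 82.7, 108.6]
ee_rot: [0.707, -0.023, -0.707, -0.023]
contact_force: [-0.4, 0.5, -0.3]
gripper_width: 6.5
```

```bash
python3 -c "
from h import *
d=get_image('wrist'); show(d,'w5'); np.savez('w5.npz',**d)
go(466,84.8,21,-.0645)"
```

```text
t5.43 p [467.2  82.5 108.5] yaw 176.25 tilt [ 1.e-04 -0.e+00 -1.e+00] w6.3 F [-0.1  0.4 -1.8] | delta [87.5 -2.2  1.3] spin -0.1
```

View pics/w5.png

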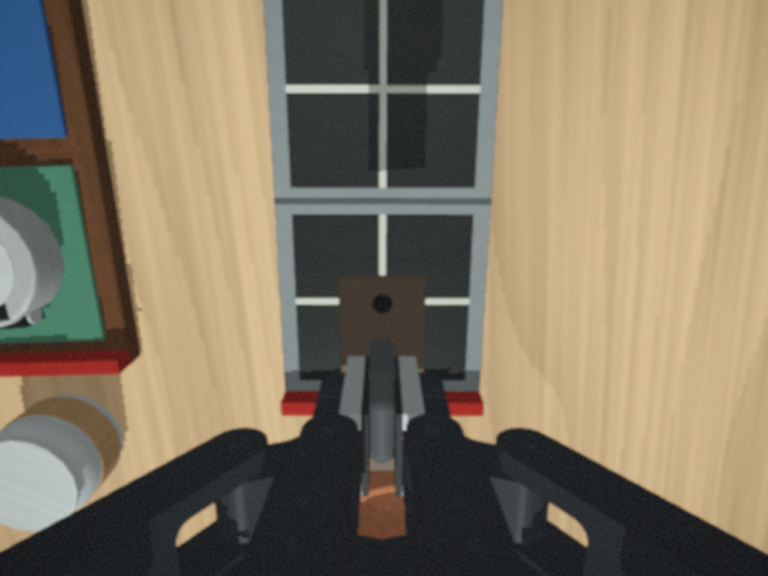

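```bash
python3 -c "
from h import *
d=dict(np.load('w5.npz'))
q=lambda L,z:print(rayz(d,(np.array(L)+.5)/1.5-.5,z).round(1))
q([(382,300),(383,89)],12); q([(382,214),(382,382)],12); q([(293,300),(471,300)],12)
"
```

```text
[[465.3  85.5  12. ]
 [458.7 -10.   12. ]]
[[462.6  44.   12. ]
 [468.  129.1  12. ]]
[[508.4  82.8  12. ]
 [422.1  88.3  12. ]]
```

>>> apply_moves:
  targets: "20 -2.6 2 0 1;45 -2.6 2 0 1;65 -2.6 2 0 1;74 -2.6 2 0 1;78 -2.6 2 0 1;80 -2.6 2 0 1;80 -2.6 2 0 1;80 -2.6 2 0 1"

```text
clock: 6.1
position: [465.8, 86.0, 29.2]
ee_rot: [0.707, -0.023, -0.706, -0.023]
contact_force: [-0.1, 0.0, -1.2]
gripper_width: 6.2
```

```bash
python3 -c "
from h import *
go(465.4,85.2,20.5,-.0645)"
```

```text
t6.10 p [465.8  86.   29.2] yaw 176.30 tilt [ 1.8e-03  9.0e-04 -1.0e+00] w6.2 F [-0.1  0.  -1.2] | delta [8.7 0.8 0.4] spin -0.0
```

>>> apply_moves:
  targets: "2 0.5 0.5 0 1;4 0.5 0.5 0 1;6 0.5 0.5 0 1;7 0.5 0.5 0 1;7.5 0.5 0.5 0 1;8 0.5 0.5 0 1;8 0.5 0.5 0 1;8 0.5 0.5 0 1"

```text
clock: 6.77
position: [464.5, 85.4, 20.4]
ee_rot: [0.707, -0.023, -0.707, -0.023]
contact_force: [-1.0, -0.1, 0.5]
gripper_width: 6.6
```

```bash
python3 -c "
from h import *
go(465.4,85.2,20.5,-.0645)"
```

```text
t6.77 p [464.5  85.4  20.4] yaw 176.31 tilt [ 0. -0. -1.] w6.6 F [-1.  -0.1  0.5] | delta [-0.1  0.1 -0.9] spin 0.0
```

>>> apply_moves:
  targets: "0.4 0 -0.7 0 1;0.8 0 -0.7 0 1;0.8 0 -0.7 0 1"

```text
clock: 7.02
position: [464.7, 85.3, 20.4]
ee_rot: [-0.706, 0.023, 0.707, 0.023]
contact_force: [-4.9, 0.8, 9.1]
gripper_width: 6.4
```

>>> apply_moves:
  targets: "-0.3 0 -0.7 0 0.8;-0.3 0 -0.7 0 0.6;-0.3 0 -0.7 0 0.2;-0.3 0 -0.7 0 -0.4;-0.3 0 -0.7 0 -1;-0.3 0 -0.7 0 -1;-20 0 -0.7 0 -1;-45 0 -0.7 0 -1;-80 0 0 0 -1;-110 0 0 0 -1"

```text
clock: 7.85
position: [465.0, 85.1, 130.9]
ee_rot: [-0.707, 0.023, 0.707, 0.023]
contact_force: [1.2, 0.6, 0.1]
gripper_width: 85.6
```

```bash
python3 -c "
from h import *
d=get_image('wrist'); show(d,'w6'); np.savez('w6.npz',**d)
go(633,-139,150,-.037)"
```

```text
t7.90 p [468.9  86.6 137. ] yaw 176.42 tilt [ 0.0115  0.0039 -0.9999] w85.0 F [0.9 0.6 4.4] | delta [ -12.   214.9 -177.9] spin -1.5
```

View pics/w6.png

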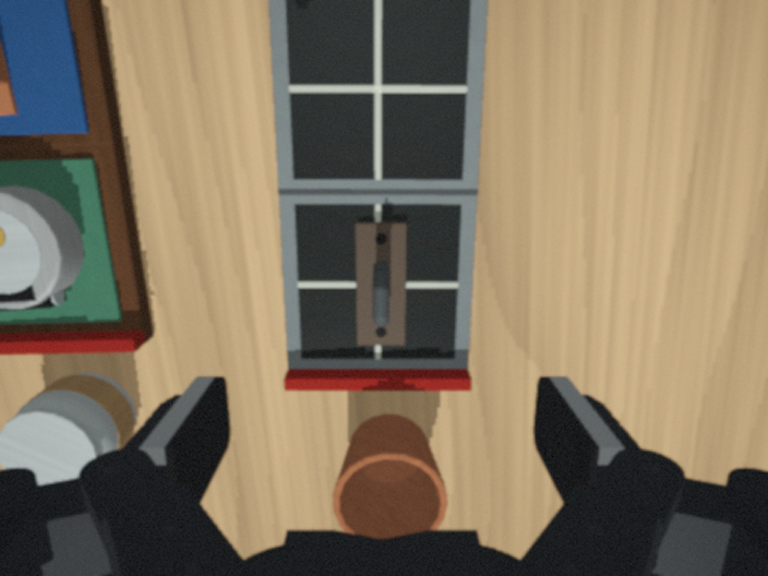

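>>> apply_moves:
  targets: "-12 30 -25 0 -1;-12 62 -52 -1 -1;-12 94 -78 -1.5 -1;-12 126 -104 -1.5 -1;-12 158 -130 -1.5 -1;-12 188 -155 -1.5 -1;-12 208 -172 -1.5 -1;-12 215 -178 -1.5 -1;-12 215 -178 -1.5 -1;-12 215 -178 -1.5 -1"

```text
clock: 8.73
position: [628.2, -140.6, 140.6]
ee_rot: [-0.706, 0.014, 0.708, 0.014]
contact_force: [-0.8, 0.5, 0.1]
gripper_width: 85.5
```

>>> apply_moves:
  targets: "0 0 0 0 -1;0 0 0 0 -1;0 0 0 0 -1"

```text
clock: 8.98
position: [628.6, -139.5, 142.1]
ee_rot: [0.707, -0.013, -0.707, -0.013]
contact_force: [0.3, -0.3, 0.2]
gripper_width: 85.5
```

```bash
python3 -c "
from h import *
d=get_image('wrist'); show(d,'w7'); np.savez('w7.npz',**d)
go(633,-139,150,-.037)"
```

```text
t9.03 p [ 628.6 -139.7  142.1] yaw 177.89 tilt [ 5.e-04  1.e-04 -1.e+00] w85.8 F [-0.4  0.1 -0.3] | delta [-7.9 -0.8 -4.3] spin 0.0
```

View pics/w7.png

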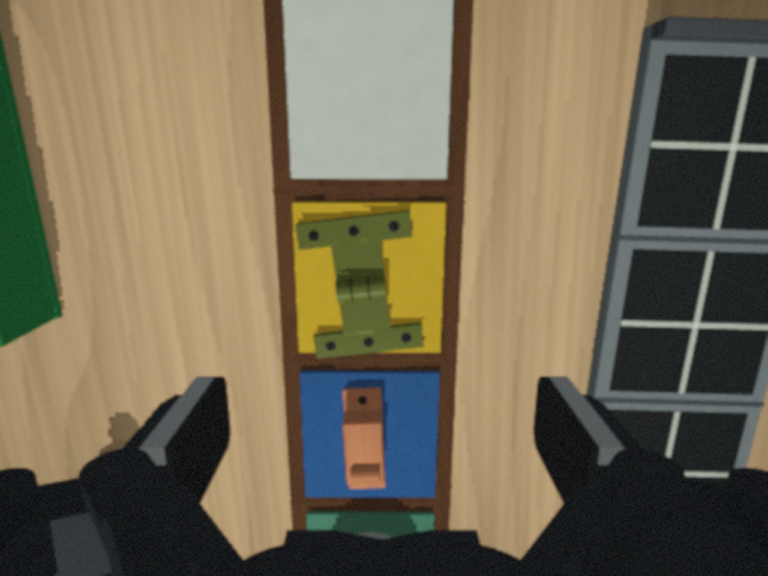

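```bash
python3 - <<'E'
from h import *
d=dict(np.load('w7.npz')); im=d["img"]
q=lambda L,z:rayz(d,(np.array(L)+.5)/1.5-.5,z)[:,:2]
P=q([(314,235),(354,231),(394,226),(330,346),(369,342),(406,337)],19); print(P.round(1),P.mean(0))
for a,b in((0,2),(3,5),(1,4)): v=P[b]-P[a]; print(np.degrees(np.arctan2(v[1],v[0])),np.linalg.norm(v))
hsv=cv2.cvtColor(im,cv2.COLOR_RGB2HSV); H,S,V=[hsv[...,i].astype(int) for i in range(3)]
yy,xx=np.mgrid[:384,:512]
m=(xx>196)&(xx<296)&(yy>136)&(yy<243)&(V<135)&(H>25)
m=(xx>196)&(xx<296)&(yy>136)&(yy<243)&(H>28)&(H<60)
c=big(m)[0]; w=rayz(d,c.reshape(-1,2),19)[:,:2].astype(np.float32); print(cv2.contourArea(c),cv2.boundingRect(c),cv2.minAreaRect(w))
go(*P.mean(0),20,0)
E
```

```text
[[ 661.1 -165.2]
 [ 640.1 -166.5]
 [ 619.3 -168.4]
 [ 656.7 -103. ]
 [ 635.  -104.6]
 [ 614.5 -106.8]] [ 637.77818259 -135.73167549]
-175.60111619189257 41.8600698660679
-174.82158164037492 42.34669114866287
94.75710363721149 62.1657409455038
4001.0 (197, 141, 85, 98) ((637.9229736328125, -136.110107421875), (58.99984359741211, 75.75843811035156), 4.582474708557129)
t9.03 p [ 628.6 -139.7  142.1] yaw 177.89 tilt [ 5.e-04  1.e-04 -1.e+00] w85.8 F [-0.4  0.1 -0.3] | delta [122.1  -4.3  -8.9] spin -2.1
```

>>> apply_moves:
  targets: "20 -4 -9 -4 -1;45 -4 -9 -6.8 -1;70 -4 -9 -6.8 -1;85 -4 -9 -6.8 -1;92 -4 -9 -6.8 -1;92 -4 -9 -6.8 -1;92 -4 -9 -6.8 -1;92 -4 -9 -6.8 -1"

```text
clock: 9.7
position: [639.2, -137.0, 51.2]
ee_rot: [0.708, 0.028, -0.705, 0.029]
contact_force: [-0.3, 0.8, 0.2]
gripper_width: 85.5
```

```bash
python3 -c "
from h import *
d=get_image('wrist'); show(d,'w8'); np.savez('w8.npz',**d)
go(637.8,-135.8,17.5,.082)"
```

```text
t9.75 p [ 639.2 -137.    51.3] yaw -175.37 tilt [ 3.1e-03 -2.0e-04 -1.0e+00] w85.4 F [-0.4  0.8 -0. ] | delta [33.8 -1.3  1.4] spin -0.1
```

View pics/w8.png

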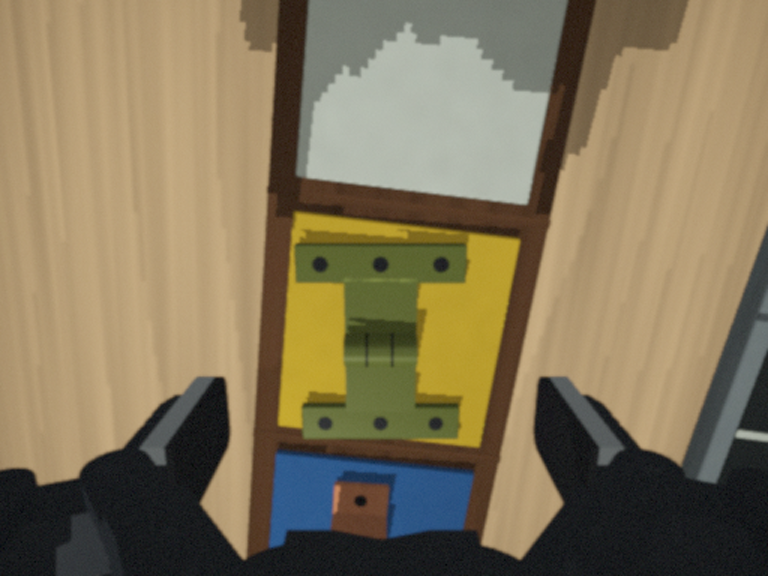

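```bash
python3 -c "
from h import *
d=dict(np.load('w8.npz'))
q=lambda L,z:rayz(d,(np.array(L)+.5)/1.5-.5,z)[:,:2]
P=q([(320,264),(381,264),(441,264),(325,423),(380,423),(436,423)],19); print(P.round(1),P.mean(0))
go(*P.mean(0),17.5,0.082)
"
```

```text
[[ 661.3 -165.2]
 [ 640.1 -166.9]
 [ 619.3 -168.6]
 [ 656.4 -103.2]
 [ 635.5 -104.9]
 [ 614.2 -106.7]] [ 637.80814475 -135.91403745]
t9.75 p [ 639.2 -137.    51.3] yaw -175.37 tilt [ 3.1e-03 -2.0e-04 -1.0e+00] w85.4 F [-0.4  0.8 -0. ] | delta [33.8 -1.2  1.4] spin -0.1
```

>>> apply_moves:
  targets: "12 -1 0.7 0 -1;22 -1 0.7 0 -1;29 -1 0.7 0 -1;33 -1 0.7 0 -1;34 -1 0.7 0 -1;34 -1 0.7 0 -1;34 -1 0.7 0 -1;34 -1 0.7 0 -1"

```text
clock: 10.42
position: [637.7, -136.2, 16.0]
ee_rot: [0.707, 0.028, -0.706, 0.028]
contact_force: [-0.7, 0.6, -0.0]
gripper_width: 85.0
```

```bash
python3 -c "
from h import *
go(637.8,-135.8,17.5,.082)"
```

```text
t10.42 p [ 637.7 -136.2   16. ] yaw -175.39 tilt [ 9.e-04 -1.e-04 -1.e+00] w85.0 F [-0.7  0.6 -0. ] | delta [-1.5 -0.4 -0.1] spin -0.1
```

>>> apply_moves:
  targets: "-1.3 0 0 0 -0.5;-1.3 0 0 0 0;-1.3 0 0 0 0.3;-1.3 0 0 0 0.6;-1.3 0 0 0 1;-1.3 0 0 0 1;-1.3 0 0 0 1;-1.3 0 0 0 1;-1.3 0 0 0 1;-1.3 0 0 0 1"

```text
clock: 11.25
position: [637.7, -136.2, 17.4]
ee_rot: [0.707, 0.028, -0.706, 0.029]
contact_force: [-0.5, 0.7, 3.8]
gripper_width: 23.6
```

```bash
python3 -c "
from h import *
d=get_image('wrist'); show(d,'w9'); np.savez('w9.npz',**d)
go(637.8,-135.8,17.5,.082)"
```

```text
t11.30 p [ 637.7 -136.2   17.4] yaw -175.38 tilt [ 1.e-03 -2.e-04 -1.e+00] w24.0 F [-0.2  0.7  4.7] | delta [-0.1 -0.4 -0.1] spin -0.1
```

View pics/w9.png

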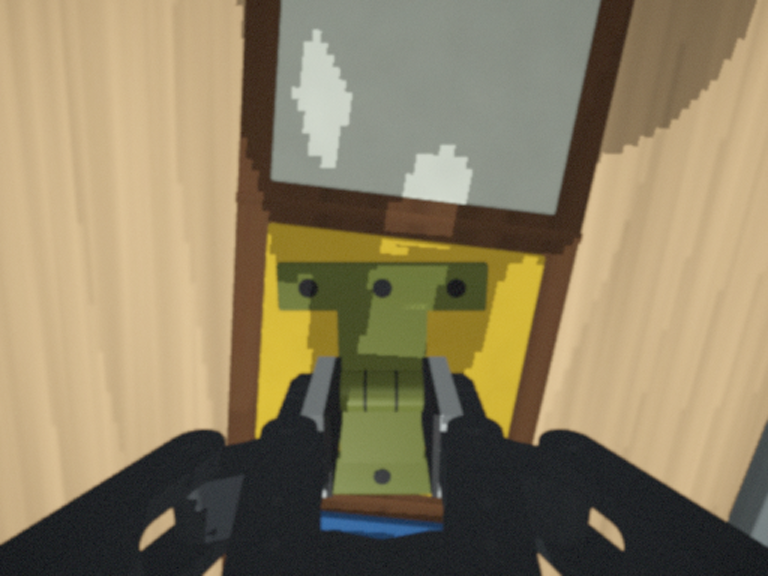

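>>> apply_moves:
  targets: "-6 0 0 0 1;-20 0 0 0 1;-45 0 0 0 1;-70 -8 10 0 1;-85 -26 30 2 1;-85 -48 58 4 1;-85 -72 86 6 1;-85 -96 114 8.3 1;-85 -116 140 8.3 1;-85 -132 158 8.3 1"

```text
clock: 12.13
position: [465.5, -16.8, 101.2]
ee_rot: [-0.706, 0.023, 0.708, 0.023]
contact_force: [0.3, 1.1, 0.8]
gripper_width: 23.2
```

>>> apply_moves:
  targets: "0 -7 10 0 1;0 -7 10 0 1;0 -7 10 0 1;0 -7 10 0 1"

```text
clock: 12.47
position: [460.8, -9.7, 101.9]
ee_rot: [0.707, -0.023, -0.706, -0.023]
contact_force: [0.0, -0.0, -0.8]
gripper_width: 23.3
```

```bash
python3 -c "
from h import *
d=get_image('wrist'); show(d,'w10'); np.savez('w10.npz',**d)
go(459.3,-11,15,-.0645)"
```

```text
t12.52 p [460.8  -9.9 101.8] yaw 176.26 tilt [ 5.e-04 -0.e+00 -1.e+00] w23.9 F [0.4 1.5 0.1] | delta [86.8  1.2  1.5] spin -0.0
```

View pics/w10.png

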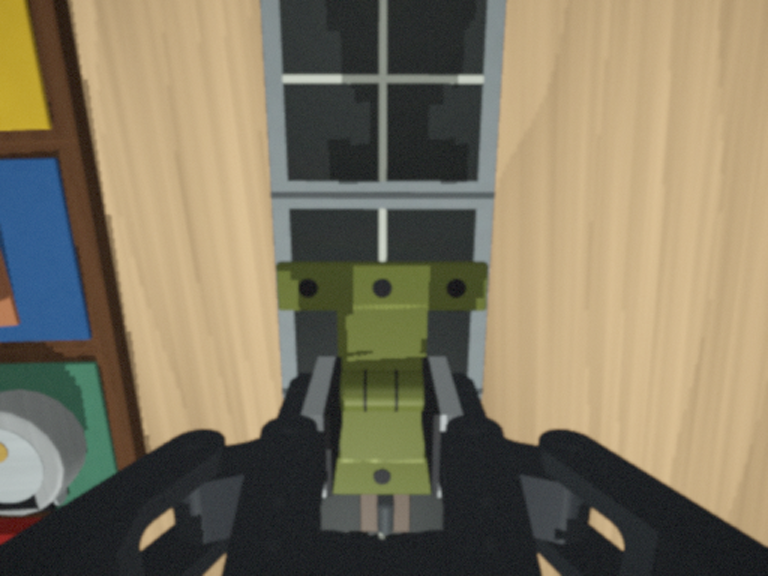

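```bash
python3 -c "
from h import *
d=dict(np.load('w10.npz'))
q=lambda L,z:rayz(d,(np.array(L)+.5)/1.5-.5,z)[:,:2]
P=q([(383,78),(382,208),(382,193),(288,183),(479,183)],12); print(P.round(1)); u=np.array([.0645,.998]); print(P[0]+96*u, P[1]+42*u, P[2]+48*u)
"
```

```text
[[ 452.3 -106.2]
 [ 456.2  -52.1]
 [ 455.8  -58.7]
 [ 497.1  -65.7]
 [ 412.6  -60.3]]
[458.52675208 -10.39335342] [458.9140427  -10.16033987] [458.87850236 -10.80198825]
```

>>> apply_moves:
  targets: "20 0.5 1.4 0 1;42 0.5 1.4 0 1;60 0.5 1.4 0 1;70 0.5 1.4 0 1;76 0.5 1.4 0 1;78 0.5 1.4 0 1;78 0.5 1.4 0 1;78 0.5 1.4 0 1"

```text
clock: 13.18
position: [459.0, -10.1, 24.2]
ee_rot: [0.707, -0.023, -0.706, -0.023]
contact_force: [-0.7, 0.8, -0.8]
gripper_width: 23.6
```

```bash
python3 -c "
from h import *
go(459,-10.8,14.4,-.0645)"
```

```text
t13.18 p [459.  -10.1  24.2] yaw 176.29 tilt [ 1.1e-03  2.0e-04 -1.0e+00] w23.6 F [-0.7  0.8 -0.8] | delta [9.8 0.7 0. ] spin -0.0
```

>>> apply_moves:
  targets: "3 0.7 0 0 1;5 0.7 0 0 1;7 0.7 0 0 1;8 0.7 0 0 1;8.5 0.7 0 0 1;9 0.7 0 0 1;9 0.7 0 0 1;9 0.7 0 0 1"

```text
clock: 13.85
position: [458.3, -10.7, 14.9]
ee_rot: [0.707, -0.023, -0.707, -0.023]
contact_force: [0.3, -0.2, -1.3]
gripper_width: 23.6
```

```bash
python3 -c "
from h import *
go(459,-10.8,14.4,-.0645)"
```

```text
t13.85 p [458.3 -10.7  14.9] yaw 176.31 tilt [ 1.e-04  0.e+00 -1.e+00] w23.6 F [ 0.3 -0.2 -1.3] | delta [ 0.5  0.  -0.7] spin 0.0
```

>>> apply_moves:
  targets: "0.4 0 -0.5 0 1;0.8 0 -0.5 0 1;0.8 0 -0.5 0 1"

```text
clock: 14.1
position: [458.9, -10.7, 14.4]
ee_rot: [0.707, -0.023, -0.707, -0.023]
contact_force: [-1.5, 0.1, 2.2]
gripper_width: 23.8
```

>>> apply_moves:
  targets: "0.2 0 0 0 0.4;0 0 0 0 0.2;0 0 0 0 0;0 0 0 0 -0.4;0 0 0 0 -1;0 0 0 0 -1;-15 0 0 0 -1;-40 0 0 0 -1;-75 0 0 0 -1;-110 0 0 0 -1"

```text
clock: 14.93
position: [457.8, -11.1, 124.7]
ee_rot: [-0.706, 0.023, 0.708, 0.022]
contact_force: [0.7, 0.4, -0.2]
gripper_width: 85.4
```

```bash
python3 -c "
from h import *
d=get_image('wrist'); show(d,'w11'); np.savez('w11.npz',**d)
d=dict(np.load('w7.npz'))
q=lambda L,z:rayz(d,(np.array(L)+.5)/1.5-.5,z)[:,:2]
print(q([(344,389),(383,388),(344,489),(385,486)],18), q([(362,400)],18))
go(637,-43.5,150,-.037)"
```

```text
[[650.49066198 -76.01114823]
 [628.25544713 -75.84746886]
 [654.2265311   -9.40303975]
 [629.33117882 -10.64531217]] [[640.55997248 -68.70614858]]
t14.98 p [462.9 -10.2 132. ] yaw 176.44 tilt [ 0.0126  0.0016 -0.9999] w85.5 F [1.4 0.  4.6] | delta [ -15.8   22.4 -176. ] spin -1.4
```

View pics/w11.png

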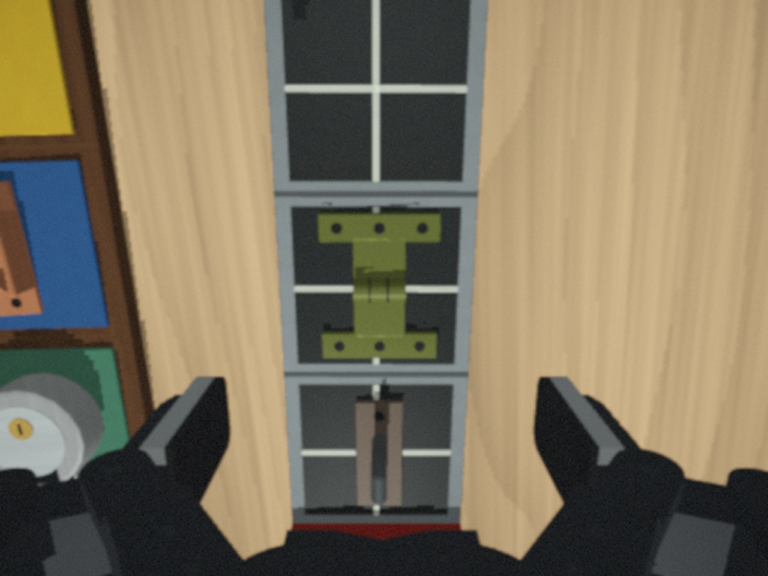

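>>> apply_moves:
  targets: "-14 4 -28 0 -1;-14 9 -64 -1 -1;-14 13 -100 -1.4 -1;-14 18 -136 -1.4 -1;-14 21 -164 -1.4 -1;-14 22 -178 -1.4 -1;-14 22 -178 -1.4 -1;-14 22 -178 -1.4 -1;-14 22 -178 -1.4 -1;-14 22 -178 -1.4 -1"

```text
clock: 15.82
position: [633.8, -44.0, 138.1]
ee_rot: [-0.707, 0.014, 0.707, 0.014]
contact_force: [-0.2, -0.1, -0.1]
gripper_width: 85.1
```

```bash
python3 -c "
from h import *
d=get_image('wrist'); show(d,'w12'); np.savez('w12.npz',**d)
go(637,-43.5,150,-.037)"
```

```text
t15.87 p [634.  -44.  138.4] yaw 177.73 tilt [-2.e-04  1.e-04 -1.e+00] w85.5 F [-0.2  0.6 -0.1] | delta [-11.6  -0.6  -3. ] spin -0.2
```

View pics/w12.png

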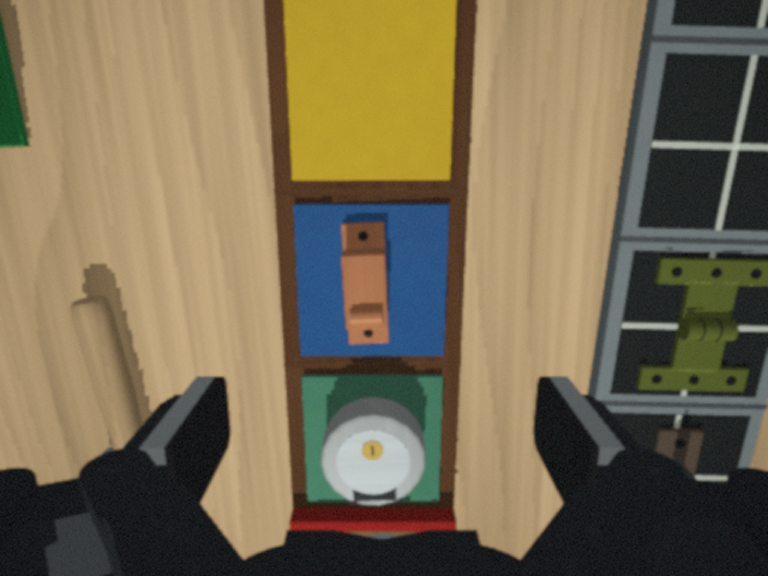

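```bash
python3 - <<'E'
from h import *
d=dict(np.load('w12.npz')); im=d["img"]
q=lambda L,z:rayz(d,(np.array(L)+.5)/1.5-.5,z)[:,:2]
P=q([(363,236),(368.5,333)],18); v=P[1]-P[0]; print(P.round(1),P.mean(0),np.linalg.norm(v),"yaw",np.degrees(np.arctan2(-v[0],v[1])))
hsv=cv2.cvtColor(im,cv2.COLOR_RGB2HSV); H,S,V=[hsv[...,i].astype(int) for i in range(3)]
yy,xx=np.mgrid[:384,:512]
m=(xx>200)&(xx<294)&(yy>138)&(yy<235)&(H<20)
c=big(m)[0]; w=rayz(d,c.reshape(-1,2),18)[:,:2].astype(np.float32); print(cv2.boundingRect(c),cv2.minAreaRect(w))
print("pad boss",q([(372,451)],38)); print(q([(324,455),(424,452)],37),q([(344,496),(414,496)],37))
go(*P.mean(0),22,0)
E
```

```text
[[640.5 -68.8]
 [640.1 -15.5]] [640.32833115 -42.18315796] 53.271963554356994 yaw 0.4097725927746985
(228, 148, 31, 81) ((640.9979248046875, -42.871925354003906), (65.82860565185547, 22.95885467529297), 89.53376007080078)
pad boss [[640.54896985  44.64961038]]
[[666.70658315  46.75742869]
 [612.50290351  47.02900694]] [[657.41884644  73.26969126]
 [618.51387776  74.80242234]]
t15.87 p [634.  -44.  138.4] yaw 177.73 tilt [-2.e-04  1.e-04 -1.e+00] w85.5 F [-0.2  0.6 -0.1] | delta [116.4  -2.   -6.3] spin -2.3
```

>>> apply_moves:
  targets: "20 -1.5 -6 -2.7 -1;45 -1.5 -6 -2.7 -1;70 -1.5 -6 -2.7 -1;80 -1.5 -6 -2.7 -1;85 -1.5 -6 -2.7 -1;85 -1.5 -6 -2.7 -1;85 -1.5 -6 -2.7 -1;85 -1.5 -6 -2.7 -1"

```text
clock: 16.53
position: [642.1, -42.8, 54.9]
ee_rot: [0.708, 0.003, -0.706, 0.003]
contact_force: [0.9, -0.8, -0.3]
gripper_width: 85.3
```

```bash
python3 -c "
from h import *
d=get_image('wrist'); show(d,'w13'); np.savez('w13.npz',**d)
go(640.5,-42.5,18.5,.009)"
```

```text
t16.58 p [642.  -42.8  54.8] yaw -179.58 tilt [ 3.2e-03  3.0e-04 -1.0e+00] w85.5 F [ 0.6 -0.7 -0.1] | delta [36.3 -0.3  1.7] spin -0.1
```

View pics/w13.png

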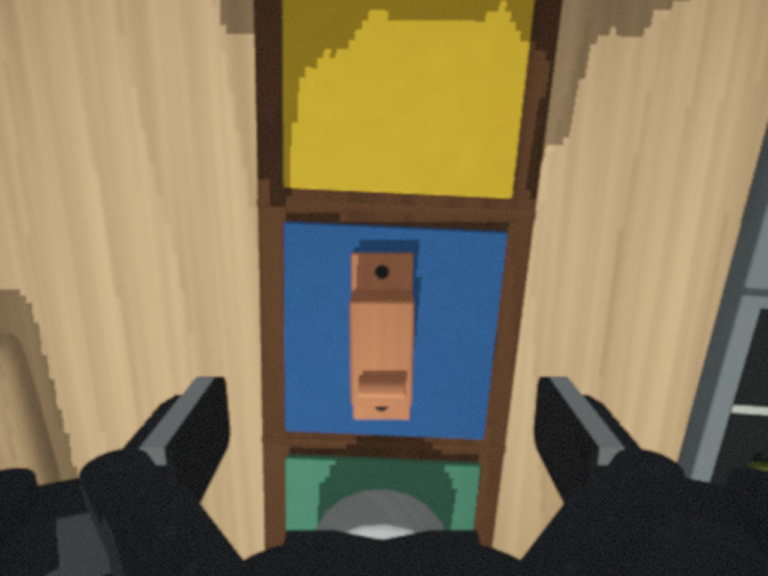

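Catch at columns 351–412 (centre 381, the jaws' midline), square to the jaws. Descend.

>>> apply_moves:
  targets: "12 -0.3 1 0 -1;22 -0.3 1 0 -1;30 -0.3 1 0 -1;35 -0.3 1 0 -1;35.5 -0.3 1 0 -1;35.5 -0.3 1 0 -1;35.5 -0.3 1 0 -1;35.5 -0.3 1 0 -1"

```text
clock: 17.25
position: [640.4, -42.6, 18.1]
ee_rot: [0.707, 0.003, -0.707, 0.003]
contact_force: [0.2, -0.1, 0.6]
gripper_width: 85.6
```

```bash
python3 -c "
from h import *
d=dict(np.load('w13.npz'))
q=lambda L,z:rayz(d,(np.array(L)+.5)/1.5-.5,z)[:,:2]
print(q([(382,271),(381,253),(381,419)],18))
go(640.5,-42.5,18.5,.009)"
```

```text
[[640.48984717 -69.18296986]
 [640.90087572 -75.75963474]
 [640.3760114   -9.66025125]]
t17.25 p [640.4 -42.6  18.1] yaw -179.59 tilt [ 1.e-03  1.e-04 -1.e+00] w85.6 F [ 0.2 -0.1  0.6] | delta [-0.4 -0.1 -0.1] spin -0.1
```

>>> apply_moves:
  targets: "0 0 0 0 -0.5;0 0 0 0 0;0 0 0 0 0.3;0 0 0 0 0.6;0 0 0 0 1;0 0 0 0 1;0 0 0 0 1;0 0 0 0 1;0 0 0 0 1;0 0 0 0 1"

```text
clock: 18.08
position: [640.3, -42.6, 18.0]
ee_rot: [0.707, 0.003, -0.707, 0.003]
contact_force: [0.2, 1.0, 2.8]
gripper_width: 20.6
```

```bash
python3 -c "
from h import *
go(453.8,-106.8,100,-.0645)"
```

```text
t18.08 p [640.3 -42.6  18. ] yaw -179.58 tilt [ 8.e-04  0.e+00 -1.e+00] w20.6 F [0.2 1.  2.8] | delta [-82.2  62.9 186.9] spin 4.1
```

>>> apply_moves:
  targets: "-6 0 0 0 1;-20 0 0 0 1;-45 0 0 0 1;-70 5 12 0 1;-85 14 38 1 1;-85 24 70 2 1;-85 35 104 3 1;-85 46 138 4 1;-85 57 166 4.1 1;-85 63 186 4.1 1"

```text
clock: 18.92
position: [450.5, -107.8, 102.2]
ee_rot: [-0.706, 0.023, 0.708, 0.023]
contact_force: [1.1, 0.6, -0.8]
gripper_width: 20.1
```

>>> apply_moves:
  targets: "0 0 0 0 1;0 0 0 0 1;0 0 0 0 1;0 0 0 0 1"

```text
clock: 19.25
position: [455.5, -106.7, 102.6]
ee_rot: [0.707, -0.023, -0.706, -0.023]
contact_force: [-0.3, -0.4, -0.4]
gripper_width: 20.3
```

```bash
python3 -c "
from h import *
d=get_image('wrist'); show(d,'w14'); np.savez('w14.npz',**d)
go(453.6,-106.8,15,-.0645)"
```

```text
t19.30 p [ 455.5 -106.7  102.5] yaw 176.33 tilt [ 4.e-04  0.e+00 -1.e+00] w20.7 F [-0.  -0.6 -0.5] | delta [87.5  0.2  1.9] spin 0.0
```

View pics/w14.png

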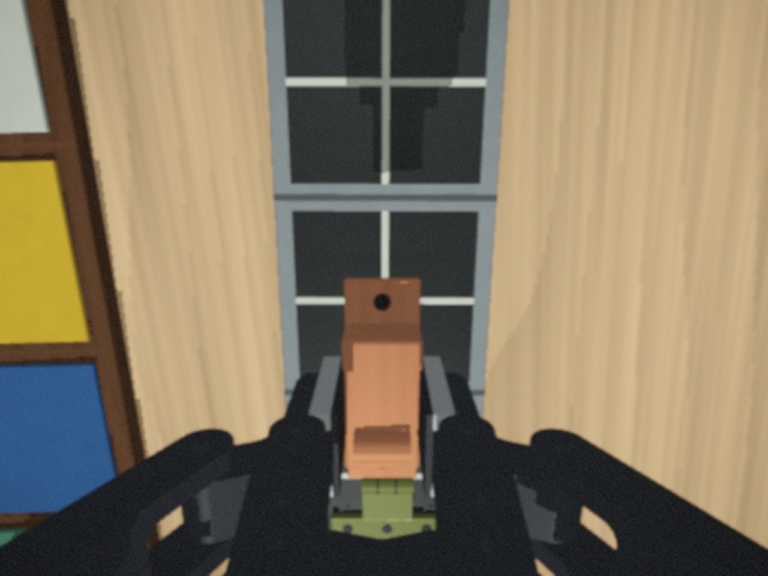

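```bash
python3 -c "
from h import *
d=dict(np.load('w14.npz'))
q=lambda L,z:rayz(d,(np.array(L)+.5)/1.5-.5,z)[:,:2]
print(q([(385,300),(386,82),(385,197)],12))"
```

```text
[[ 452.22371655 -105.65831006]
 [ 445.88676488 -201.62926502]
 [ 449.2576315  -153.78895952]]
```

>>> apply_moves:
  targets: "20 0 1.7 0 1;42 0 1.7 0 1;60 0 1.7 0 1;70 0 1.7 0 1;76 0 1.7 0 1;78 0 1.7 0 1;78 0 1.7 0 1;78 0 1.7 0 1"

```text
clock: 19.97
position: [453.5, -106.7, 25.0]
ee_rot: [0.707, -0.023, -0.706, -0.023]
contact_force: [-0.5, 0.3, -0.7]
gripper_width: 20.7
```

```bash
python3 -c "
from h import *
go(453.6,-106.8,15,-.0645)"
```

```text
t19.97 p [ 453.5 -106.7   25. ] yaw 176.32 tilt [ 0.0011  0.     -1.    ] w20.7 F [-0.5  0.3 -0.7] | delta [10.   0.  -0.1] spin 0.0
```

```bash
python3 -c "
from h import *
d=dict(np.load('w11.npz'))
q=lambda L,z:rayz(d,(np.array(L)+.5)/1.5-.5,z)[:,:2]
P=q([(337,228),(379,228),(422,228),(340,346),(380,346),(419,346)],16); print('hinge',P.mean(0)); print('cross',q([(376,289),(376,193),(376,373),(376,89)],12))
P=q([(357,403),(404,403),(358,503),(402,503)],16); print('staple',P.mean(0)); print('cross',q([(376,453)],12))"
```

```text
hinge [456.86748669 -10.58313356]
cross [[ 458.75313905   -9.54034194]
 [ 455.4986667   -58.21105735]
 [ 461.90029605   37.52546978]
 [ 452.32635363 -105.65307865]]
staple [462.69019539  85.35573331]
cross [[465.19888175  86.85590143]]
```

```bash
python3 -c "
from h import *
d=dict(np.load('w14.npz'))
q=lambda L,z:rayz(d,(np.array(L)+.5)/1.5-.5,z)[:,:2]
u=np.array([.0645,.998])
print(q([(382,302)],102.5)+26.65*u, q([(382,279)],102.5)+33*u, 'tcp 455.5 -106.7')"
```

```text
[[ 453.64795173 -106.2275089 ]] [[ 453.62163184 -106.78226609]] tcp 455.5 -106.7
```

>>> apply_moves:
  targets: "3 -1.1 -1 0 1;5 -1.1 -1 0 1;7 -1.1 -1.2 0 1;8 -1.1 -1.2 0 1;8.5 -1.1 -1.2 0 1;9 -1.1 -1.2 0 1;9 -1.1 -1.2 0 1;9 -1.1 -1.2 0 1"

```text
clock: 20.63
position: [454.0, -105.9, 15.6]
ee_rot: [0.707, -0.023, -0.707, -0.023]
contact_force: [0.2, 0.6, -0.1]
gripper_width: 20.7
```

>>> apply_moves:
  targets: "0.5 0 0 0 1;1 0 0 0 1;1 0 0 0 1"

```text
clock: 20.88
position: [454.1, -105.9, 14.9]
ee_rot: [0.707, -0.023, -0.707, -0.023]
contact_force: [-1.4, 0.6, 3.6]
gripper_width: 20.5
```

>>> apply_moves:
  targets: "0 0 0 0 0.5;0 0 0 0 0.2;0 0 0 0 0;0 0 0 0 -0.4;0 0 0 0 -1;0 0 0 0 -1;-15 0 0 0 -1;-40 0 0 0 -1;-75 0 0 0 -1;-110 0 0 0 -1"

```text
clock: 21.72
position: [453.1, -105.9, 125.2]
ee_rot: [-0.706, 0.023, 0.708, 0.023]
contact_force: [0.9, -0.3, 0.2]
gripper_width: 85.2
```

```bash
python3 -c "
from h import *
d=get_image('wrist'); show(d,'w15'); np.savez('w15.npz',**d)
go(641,46,145,-.037)"
```

```text
t21.77 p [ 458.3 -106.1  132.6] yaw 176.44 tilt [ 0.0127 -0.0011 -0.9999] w85.3 F [ 2.1 -0.5  5.5] | delta [ -10.3 -163.2 -173.1] spin -1.4
```

View pics/w15.png

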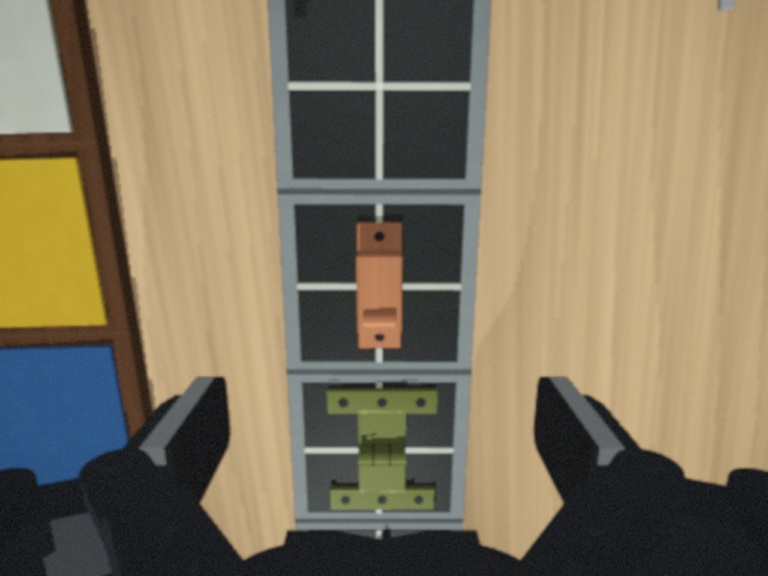

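>>> apply_moves:
  targets: "-8 -22 -24 0 -1;-8 -47 -50 -1 -1;-8 -72 -77 -1.4 -1;-8 -98 -104 -1.4 -1;-8 -123 -131 -1.4 -1;-8 -146 -155 -1.4 -1;-8 -160 -171 -1.4 -1;-8 -163 -175 -1.4 -1;-8 -163 -175 -1.4 -1;-8 -163 -175 -1.4 -1"

```text
clock: 22.6
position: [638.2, 45.2, 131.7]
ee_rot: [-0.706, 0.014, 0.708, 0.014]
contact_force: [0.3, -0.3, -0.9]
gripper_width: 85.4
```

>>> apply_moves:
  targets: "0 0 0 0 -1;0 0 0 0 -1;0 0 0 0 -1"

```text
clock: 22.85
position: [638.5, 44.8, 133.0]
ee_rot: [0.707, -0.014, -0.707, -0.014]
contact_force: [-0.7, -0.0, -1.0]
gripper_width: 85.3
```

```bash
python3 -c "
from h import *
d=get_image('wrist'); show(d,'w16'); np.savez('w16.npz',**d)
go(641,46,145,-.037)"
```

```text
t22.90 p [638.7  44.9 133. ] yaw 177.66 tilt [ 3.e-04  1.e-04 -1.e+00] w85.0 F [-0.3 -1.2 -0.7] | delta [-12.   -1.2  -2.3] spin -0.2
```

View pics/w16.png

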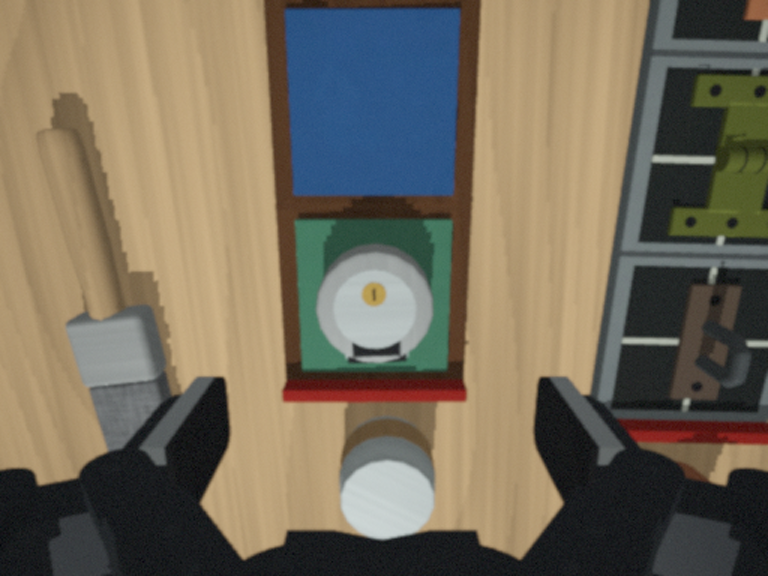

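```bash
python3 - <<'E'
from h import *
d=dict(np.load('w16.npz')); im=d["img"]
hsv=cv2.cvtColor(im,cv2.COLOR_RGB2HSV); H,S,V=[hsv[...,i].astype(int) for i in range(3)]
yy,xx=np.mgrid[:384,:512]
m=(xx>202)&(xx<298)&(yy>148)&(yy<246)&(S<50)
c=big(m)[0].reshape(-1,2); hull=cv2.convexHull(c.reshape(-1,1,2)).reshape(-1,2)
print(cv2.boundingRect(hull))
w=rayz(d,hull,37)[:,:2].astype(np.float32); print("hull@37",cv2.minEnclosingCircle(w))
# far half of rim only
f=w[w[:,1]>np.median(w[:,1])]; A=np.c_[2*f,np.ones(len(f))]; s=np.linalg.lstsq(A,(f**2).sum(1),rcond=None)[0]; print("fit",s[:2],np.sqrt(s[2]+s[0]**2+s[1]**2))
m2=(xx>202)&(xx<298)&(yy>148)&(yy<246)&(S<40)&(V>165)
c2=big(m2)[0]; w2=rayz(d,c2.reshape(-1,2),37)[:,:2].astype(np.float32); print("light",cv2.minEnclosingCircle(w2),cv2.boundingRect(c2))
q=lambda L,z:rayz(d,(np.array(L)+.5)/1.5-.5,z)[:,:2]
print(q([(373.5,294)],38),q([(376,353),(350,353),(403,353)],35))
E
```

```text
(211, 162, 78, 80)
hull@37 ((640.6338500976562, 50.362091064453125), 31.008678436279297)
fit [640.5874227   52.56509708] 28.3446271003285
light ((641.2874145507812, 53.1373405456543), 26.724998474121094) (213, 174, 69, 64)
[[640.58498345  43.90082214]] [[640.79074855  75.76891228]
 [653.87440447  75.24446497]
 [627.20458233  76.31350229]]
```

>>> apply_moves:
  targets: "15 -7 -2.5 0 -1;35 -7 -2.5 0 -1;52 -7 -2.5 0 -1;60 -7 -2.5 0 -1;63 -7 -2.5 0 -1;63 -7 -2.5 0 -1;63 -7 -2.5 0 -1;63 -7 -2.5 0 -1"

```text
clock: 23.57
position: [642.7, 52.5, 70.9]
ee_rot: [0.708, -0.014, -0.706, -0.014]
contact_force: [0.3, 0.8, 0.0]
gripper_width: 85.2
```

```bash
python3 - <<'E'
from h import *
d=get_image('wrist'); show(d,'w17'); np.savez('w17.npz',**d); im=d["img"]
go(641,52.3,14,-.037)
E
```

```text
t23.62 p [642.7  52.6  70.9] yaw 177.71 tilt [ 2.3e-03  6.0e-04 -1.0e+00] w85.4 F [-0.4 -0.2  0.1] | delta [56.9  0.4  1.8] spin -0.2
```

View pics/w17.png

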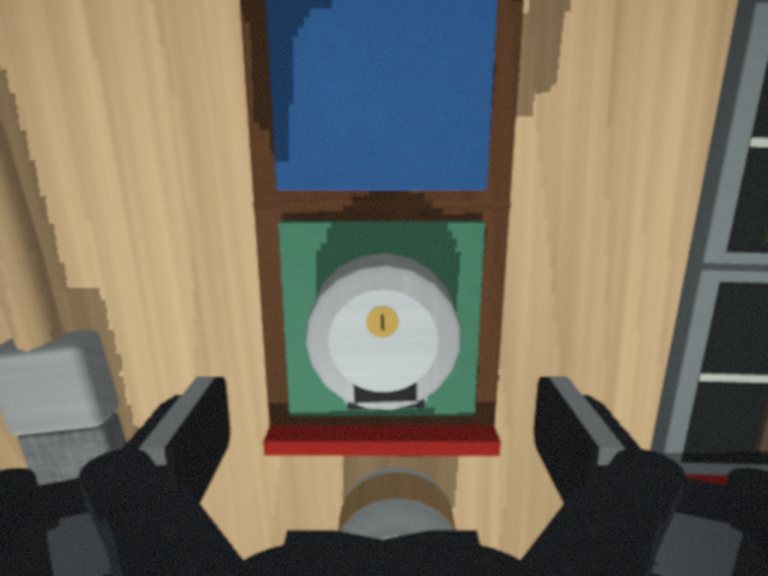

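```bash
python3 - <<'E'
from h import *
d=dict(np.load('w17.npz'))
q=lambda L,z:rayz(d,(np.array(L)+.5)/1.5-.5,z)[:,:2]
print(q([(306,338),(460,338),(386,410),(383,290),(383,391)],37))
E
```

```text
[[668.66128185  49.65258639]
 [612.26808413  51.80870167]
 [640.4365245   80.17489179]
 [639.75007325  32.44938542]
 [641.2750635   72.12875841]]
```

>>> apply_moves:
  targets: "15 0 1 0 -1;32 0 1 0 -1;45 0 1 0 -1;52 0 1 0 -1;56 0 1 0 -1;56 0 1 0 -1;56 0 1 0 -1;56 0 1 0 -1"

```text
clock: 24.28
position: [641.7, 52.7, 14.6]
ee_rot: [0.708, -0.014, -0.706, -0.014]
contact_force: [-0.3, -0.4, -0.6]
gripper_width: 85.2
```

```bash
python3 - <<'E'
from h import *
d=get_image('wrist'); show(d,'w18'); np.savez('w18.npz',**d); im=d["img"]
go(641,52.3,14,-.037)
E
```

```text
t24.33 p [641.6  52.7  14.6] yaw 177.71 tilt [ 1.9e-03  5.0e-04 -1.0e+00] w85.5 F [ 0.   0.4 -0. ] | delta [0.6 0.4 0.6] spin -0.2
```

View pics/w18.png

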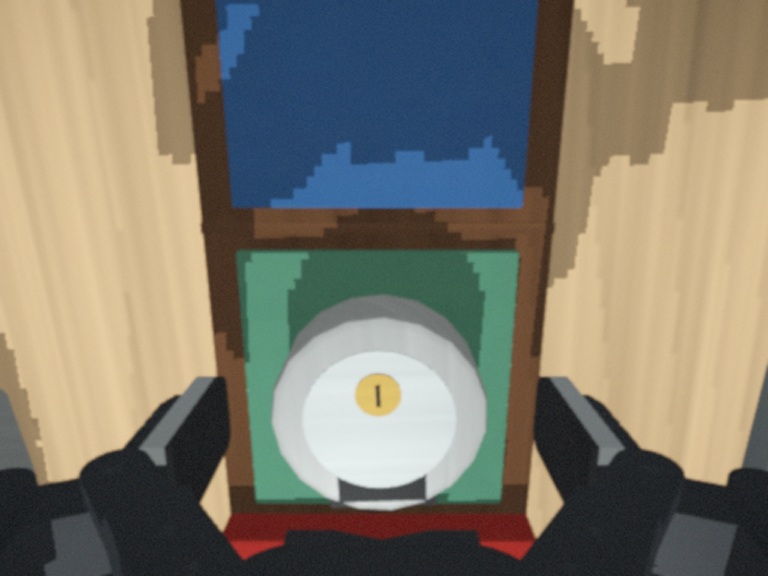

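>>> apply_moves:
  targets: "0 0.5 0 0 -0.7;0 0.5 0 0 -0.5;0 0.5 0 0 -0.3;0 0.5 0 0 0;0 0.5 0 0 0.5;0 0.5 0 0 1;0 0.5 0 0 1;0 0.5 0 0 1;0 0.5 0 0 1"

```text
clock: 25.08
position: [641.6, 52.1, 14.7]
ee_rot: [0.708, -0.014, -0.706, -0.014]
contact_force: [0.2, 0.9, 5.2]
gripper_width: 55.9
```

```bash
python3 - <<'E'
from h import *
d=get_image('wrist'); show(d,'w19'); np.savez('w19.npz',**d); im=d["img"]
go(446.9,-203,110,-.0645)
E
```

```text
t25.13 p [641.6  52.1  14.7] yaw 177.73 tilt [ 1.7e-03  1.0e-04 -1.0e+00] w56.1 F [-0.2  0.5  5.4] | delta [-95.7 262.6 184.3] spin 1.4
```

View pics/w19.png

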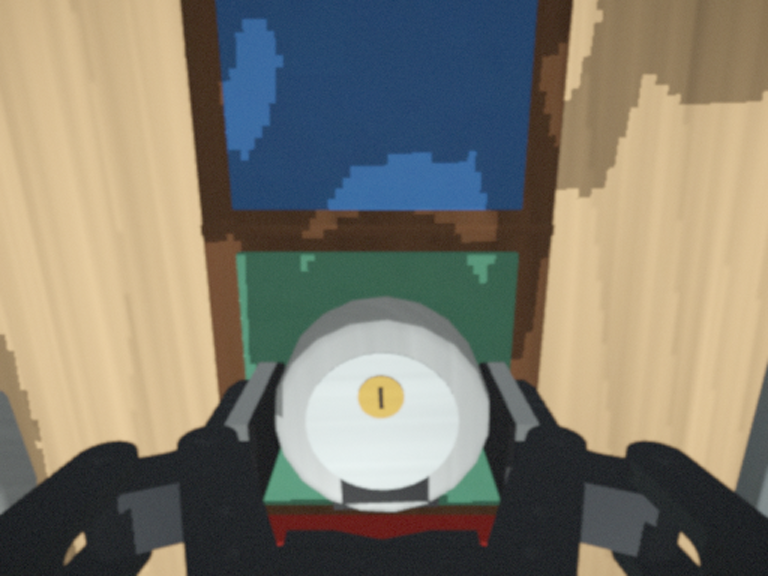

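>>> apply_moves:
  targets: "-4 0 0 0 1;-12 0 0 0 1;-28 0 0 0 1;-50 0 0 0 1;-75 12 8 0 1;-95 35 24 0 1;-95 60 42 0 1;-95 88 62 0.5 1;-95 116 82 1 1;-95 145 102 1.4 1"

```text
clock: 25.97
position: [531.3, -89.7, 108.4]
ee_rot: [-0.706, 0.023, 0.707, 0.023]
contact_force: [1.1, -0.2, -2.8]
gripper_width: 56.3
```

```bash
python3 - <<'E'
from h import *
go(446.9,-203,110,-.0645)
E
```

```text
t25.97 p [531.3 -89.7 108.4] yaw 176.30 tilt [-1.e-03  4.e-04 -1.e+00] w56.3 F [ 1.1 -0.2 -2.8] | delta [ -1.5 118.6  76.9] spin -0.0
```

>>> apply_moves:
  targets: "0 28 18 0 1;0 56 37 0 1;0 84 55 0 1;0 106 69 0 1;0 117 76 0 1;0 118 76 0 1;0 118 76 0 1;0 118 76 0 1;0 118 76 0 1"

```text
clock: 26.72
position: [450.6, -201.0, 108.6]
ee_rot: [0.707, -0.022, -0.707, -0.022]
contact_force: [-0.5, -0.3, -1.8]
gripper_width: 55.9
```

```bash
python3 - <<'E'
from h import *
d=get_image('wrist'); show(d,'w20'); np.savez('w20.npz',**d); im=d["img"]
go(446.9,-203,11.7,-.0645)
E
```

```text
t26.77 p [ 450.5 -200.9  108.5] yaw 176.39 tilt [ 2.e-04  0.e+00 -1.e+00] w55.9 F [ 0.4  0.5 -2. ] | delta [96.8  2.3  3.5] spin 0.1
```

View pics/w20.png

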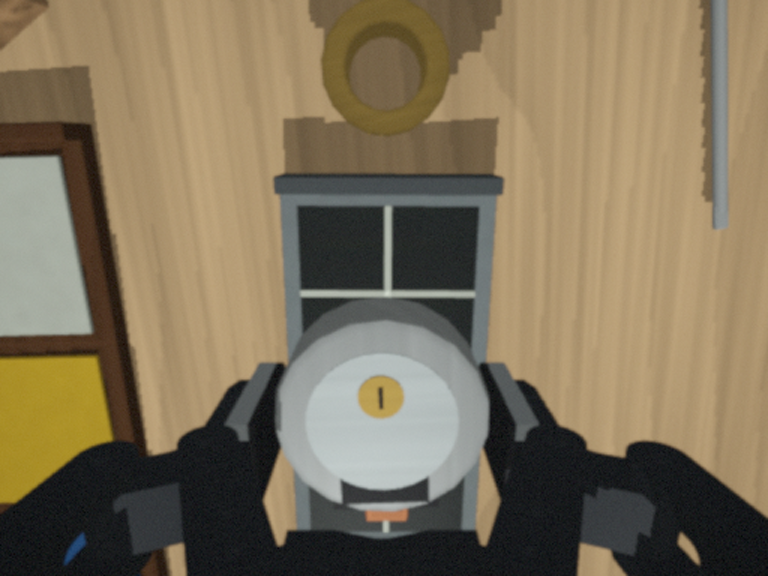

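```bash
python3 - <<'E'
from h import *
d=dict(np.load('w20.npz'))
q=lambda L,z:rayz(d,(np.array(L)+.5)/1.5-.5,z)[:,:2]
P=q([(388,294)],12); print(P); g=P[0]+[1.8,-.2]; print(g); go(*g,11.7,-.0645)
E
```

```text
[[ 445.70869366 -201.04870755]]
[ 447.50869366 -201.24870755]
t26.77 p [ 450.5 -200.9  108.5] yaw 176.39 tilt [ 2.e-04  0.e+00 -1.e+00] w55.9 F [ 0.4  0.5 -2. ] | delta [96.8  0.5  3. ] spin 0.1
```

>>> apply_moves:
  targets: "20 0.7 3 0 1;42 0.7 3 0 1;62 0.7 3 0 1;76 0.7 3 0 1;84 0.7 3 0 1;87 0.7 3 0 1;87 0.7 3 0 1;87 0.7 3 0 1"

```text
clock: 27.43
position: [447.6, -202.1, 22.1]
ee_rot: [0.707, -0.023, -0.706, -0.022]
contact_force: [-0.4, 0.8, -3.0]
gripper_width: 56.1
```

```bash
python3 - <<'E'
from h import *
go(447.7,-201.5,11.7,-.0645)
E
```

```text
t27.43 p [ 447.6 -202.1   22.1] yaw 176.35 tilt [ 1.3e-03 -3.0e-04 -1.0e+00] w56.1 F [-0.4  0.8 -3. ] | delta [10.4 -0.6 -0.1] spin 0.0
```

>>> apply_moves:
  targets: "3 -0.3 -0.5 0 1;5 -0.3 -0.5 0 1;7 -0.3 -0.5 0 1;8.5 -0.3 -0.5 0 1;9 -0.3 -0.5 0 1;9.5 -0.3 -0.5 0 1;9.5 -0.3 -0.5 0 1;9.5 -0.3 -0.5 0 1"

```text
clock: 28.1
position: [447.2, -202.0, 12.1]
ee_rot: [0.707, -0.023, -0.707, -0.023]
contact_force: [-0.4, -0.4, -3.6]
gripper_width: 56.1
```

>>> apply_moves:
  targets: "0.4 0 0 0 1;0.8 0 0 0 1;0.8 0 0 0 1"

```text
clock: 28.35
position: [447.4, -202.0, 11.7]
ee_rot: [0.707, -0.023, -0.707, -0.023]
contact_force: [-2.1, 0.8, 0.6]
gripper_width: 56.3
```

>>> apply_moves:
  targets: "0.3 0 0 0 1;0.3 0 0 0 -0.4;0.3 0 0 0 -0.7;0.3 0 0 0 -1;0.3 0 0 0 -1;0 0 0 0 -1;-15 0 0 0 -1;-40 0 0 0 -1;-75 0 0 0 -1;-110 0 0 0 -1"

```text
clock: 29.18
position: [446.4, -201.8, 121.8]
ee_rot: [-0.706, 0.023, 0.708, 0.023]
contact_force: [0.9, -0.8, 0.1]
gripper_width: 85.3
```

>>> apply_moves:
  targets: "-40 0 0 0 -1;-40 0 0 0 -1;-40 0 0 0 -1;-40 0 0 0 -1"

```text
clock: 29.52
position: [446.7, -201.7, 161.0]
ee_rot: [-0.707, 0.023, 0.707, 0.023]
contact_force: [0.7, 0.7, -0.7]
gripper_width: 85.7
```

```bash
python3 - <<'E'
from h import *
d=get_image('wrist'); show(d,'w21'); np.savez('w21.npz',**d)
t=get_image('top'); cv2.imwrite("pics/crop2.png",cv2.resize(t["img"][110:260,170:390,::-1],None,fx=3.6,fy=3.6,interpolation=cv2.INTER_CUBIC))
go(447.7,-201.5,180,-.0645)
E
```

```text
t29.62 p [ 446.1 -201.7  159.8] yaw 176.29 tilt [-3.1e-03  7.0e-04 -1.0e+00] w85.4 F [-1.5  0.5  0.5] | delta [-20.2  -0.3  -1.5] spin -0.0
```

View pics/w21.png

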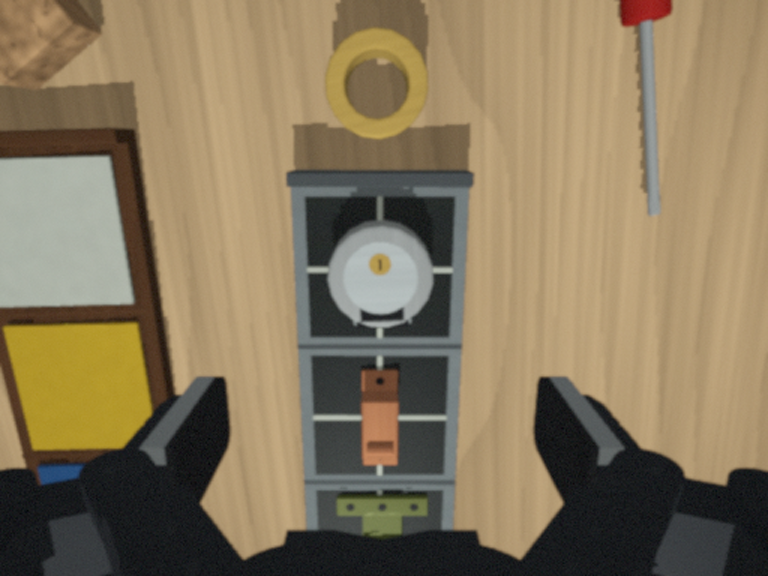

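View pics/crop2.png

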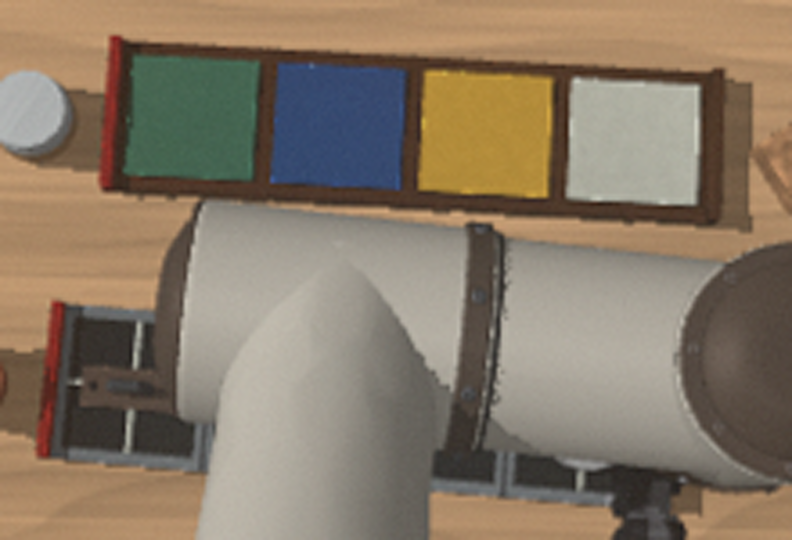

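>>> apply_moves:
  targets: "-30 20 0 0 -1;-50 50 0 0 -1;-50 85 0 0 -1;-50 120 0 0 -1;-50 155 0 0 -1;-50 190 0 0 -1;-50 220 0 0 -1;-50 240 0 0 -1;-50 240 0 0 -1;-50 240 0 0 -1"

```text
clock: 30.45
position: [430.8, -441.9, 208.6]
ee_rot: [-0.705, 0.023, 0.708, 0.024]
contact_force: [-0.2, 1.0, -0.5]
gripper_width: 85.5
```

```bash
python3 - <<'E'
from h import *
t=get_image('top'); np.savez('t3.npz',**t); cv2.imwrite("pics/crop3.png",cv2.resize(t["img"][110:260,170:390,::-1],None,fx=3.6,fy=3.6,interpolation=cv2.INTER_CUBIC))
d=get_image('scene'); show(d,'s3')
d=dict(np.load('w21.npz'))
q=lambda L,z:rayz(d,(np.array(L)+.5)/1.5-.5,z)[:,:2]
print("cross",q([(380,270)],12),"rim",q([(380.5,327)],33),q([(328,276),(433,276)],34))
E
```

```text
cross [[ 445.8165001  -201.09216119]] rim [[ 447.27167556 -173.56212188]] [[ 473.64300542 -204.93339969]
 [ 417.06402504 -201.29404269]]
```

View pics/crop3.png

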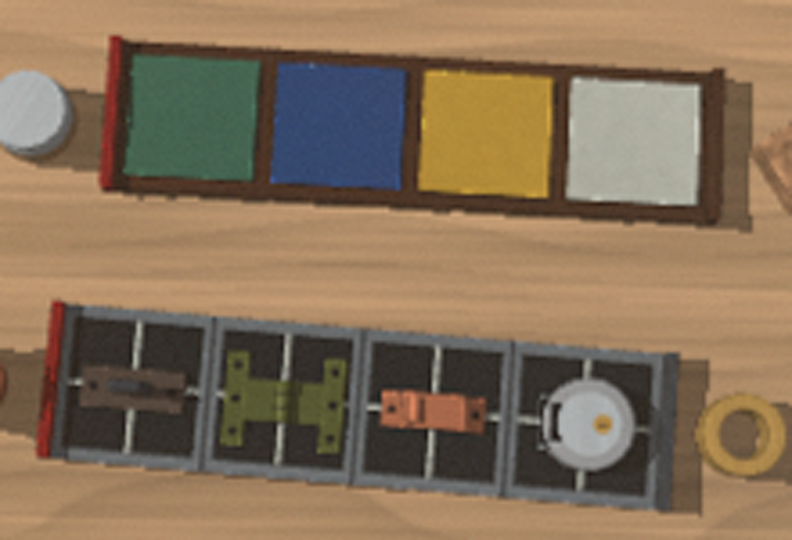

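View pics/s3.png

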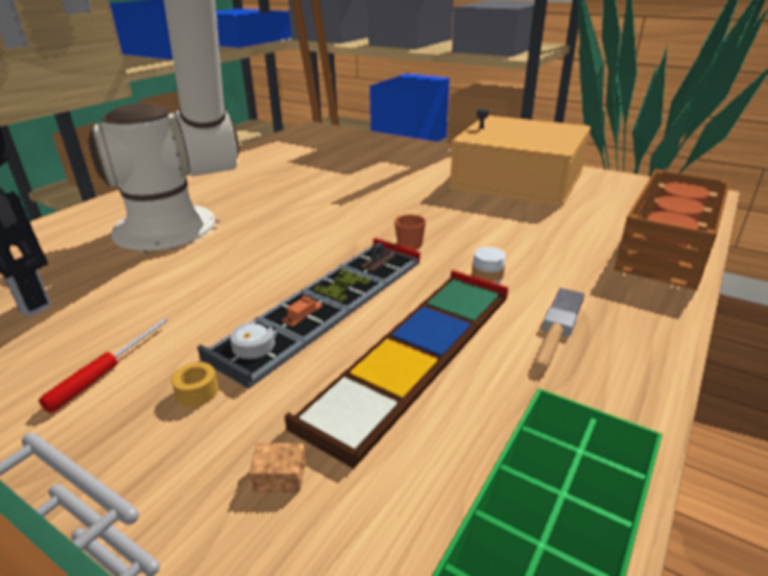

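>>> apply_moves:
  targets: "0 0 0 0 -1;0 0 0 0 -1;0 0 0 0 -1;0 0 0 0 -1"

```text
clock: 30.88
position: [432.0, -440.8, 211.6]
ee_rot: [0.707, -0.023, -0.707, -0.022]
contact_force: [0.2, 0.2, -0.8]
gripper_width: 85.4
```

```bash
python3 -c "
from h import *
print(job.job_done())"
```

```text
the job is handed in; nothing more can be done
None
```

I moved the four pieces one at a time, last off first: staple, hinge, catch, padlock. From the grey rack's red end they now lie in that order, one to each bay. The job was handed in at about 31 s with the arm clear of everything.

The last top and scene pictures show every piece flat and right way up, with the hinge, catch and staple running along the rack. The wooden rack is empty and nothing else was disturbed. Contact forces at each set-down stayed under 10 N.

- **Centring:** in the wrist pictures the catch and padlock sit within about 2 mm of their crosses. The staple and hinge are about 2–3 mm off, toward the robot.
- **Disagreement:** the top and wrist cameras differed by 1–2 mm on the bay positions, which is within their calibration. I corrected for the wrist camera's bias on the last two pieces and left the first two as placed.

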